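# Set up the feeding turntable beside the rooftop tank

## Robot

A 6-joint arm with a two-finger parallel gripper is mounted at the origin on the work surface. World frame = base frame: x ahead of the robot, y to its left, z up, the work surface at z = 0. Lengths are in m, angles in degrees, forces in N, time in s.
With the tool pointing down it reaches from about 0.4 to 0.825 m from the base axis. Payload 7 kg.
Tool frame: the origin (TCP) lies on the centre line of the jaws, within the pads' length; the fingertips stand 22 mm ahead of it and the grasp point (between the pads) lies 3 mm ahead of it (ctrl.finger_overhang is the distance from the TCP to the fingertips, in m); z points along the fingers, y is the line along which they close (so a half turn about z gives the same grasp; the last joint's range is limited). The gripper opens to 88 mm and grips with 3 to 60 N. Pads are 19 mm wide; open, the fingers measure 130 mm over their backs; the gripper's body (78 mm by 193 mm) begins 47 mm behind the grasp point.
Start: joints at [89.043, 20.546, 0.682, 0, -70.136, -16.507], TCP at [0.203, 0.644, 0.249] pointing down, gripper open.
Joint ranges: [-176.03, 176.03], [-82.01, 121.73], [-58.28, 71.71], [-173.87, 95.51], [-174.79, -0.11], [-173.66, 173.66]. Speed limits (degrees/s): [136.94, 136.94, 172.46, 180, 180, 180].

## Interface

Orientations are given as [roll, pitch, yaw] about the fixed x, y, z axes, in that order (R = Rz(yaw) Ry(pitch) Rx(roll)).
In Python, from plant import ctrl gives the robot as it stands. The module is installed in compiled form; this text tells all that it offers.
- The arm moves only by the shell command python3 -m creep 'ROWS'. ROWS is JSON, a list of rows, each an object with "grip": the closure, from 0 (fully open) to 1 (shut); "delta_pos": the shift along the tool's x, y, z scaled (see below), a list of three; "rotation": the turn, a rotation vector about the tool's x, y, z scaled (see below), a list of three. A call has 1 to 5 rows; each row is the pose to reach, as a shift and turn from the pose commanded when the call began, along the tool's axes at that moment; what a row does not reach only later rows make up. The controller multiplies each number of a shift by 10 cm and each number of a turn by pi/2 rad. A row lasts 1/10 s, in which the tool goes at most 50 mm and 8.59 degrees, less where a joint would pass 70% of its speed; a pose out of reach is approached as far as the arm can. A call with a number of a shift or a turn outside -1 to 1 is refused whole. A call with a gripper value outside its range is refused whole. The fingers move at their own pace and stop on an object; the grip force is fixed at half the most. Time passes only in rows, so rows that repeat a pose let the fingers close. It gives the time, the measured TCP pose, the force, the opening and the grip force at its end, in the units of the state.
- ctrl.get_obs(): the state, without advancing time (a new reading comes with each control period).
- ctrl.snapshot(name): name is "scene" or "top" or "wrist"; returns a dict with "color" (400x640x3 uint8, red, green, blue), "intrinsics" (3x3 intrinsics, pixels), "distortion" ([k1, k2, p1, p2, k3] as OpenCV has them; the pictures are not rectified), "R" (3x3) and "t" (3): a world point X has camera coordinates R X + t. Camera axes: x right, y down, z forward; pixel columns grow to the right and rows downward; lengths in m; the calibration is good to about 2 mm. A picture is of the moment at which its call begins. There is no depth.
- ctrl.close_job(): hands the job in; it is judged then, once.
The state is a dict: "clock": time; "joint_pos": joint angles; "qvel": joint speeds; "tau": joint torques, N m; "tool_pos": TCP position; "orientation": TCP orientation; "force": force on the tool from outside, world axes, zero at the start; "moment": the same for the moment, N m; "opening": finger opening in m; "gripper_force": force on a finger pad.
Only numpy, scipy, OpenCV 4.12 (cv2) and the standard library are available. Lean on these libraries where they do the work, as an engineer would, in place of code of your own. Each camera call takes 0.05 s, during which the arm holds its last target. There are 200 camera calls.

## Task

Set up the feeding turntable for the fish: put the ceramic hide and the clear feeding ring, which stand on the smooth disc, onto the grey draining mat, right way up, then slide the turntable tray across the board (without lifting or tipping it) until it is centred on the disc, and press its lever down until the catch holds it. Only when it is locked, stand every orange-capped vial upright on a dark pad of the platter, one to a pad. Leave the white-capped jar and everything else where it is.

Things in the scene. Friction and masses are not known exactly. Their poses are not given: they have to be found in the camera images.
- tray: suction base of the turntable, loose on the board, about 1.0 kg with all it carries: white, 156 mm across, black rubber foot. A white tail 52 mm wide and 14 mm high runs out along the tray's -x axis to 186 mm from the centre; the lock lever sits on it. Origin: underside, on the turntable's axis; z up. It slides under 4 to 9 N on the rim (suction is not felt in sliding).
- platter: pale round platter that turns stiffly on the base: 184 mm outer diameter, open above, floor 28 mm above the board, rim wall 5 mm thick reaching from 24 to 46 mm above the board, where it can be pushed. Carries five pads. Origin: on the axis, underside of the platter, 24 mm above the board.
- lever (a joint): grey lock lever on the tail, 30 mm wide. 0 = up (30 degrees above level), grows as pressed, end stop 0.545 rad. A spring lifts it (4 N at its pad at the top, up to 13 N on the way; 20 N is ample). Past 0.52 a black spring catch at the tail's end snaps over its crossbar and holds it down at about 0.48. Hinge 104 mm from the tray's centre, 22 mm above the board.
- lever_pad (a point): centre of the orange thumb pad (26 x 28 mm) on the lever's top, 42 mm out from its hinge. About 47 mm above the board with the lever up; at the end stop 26 mm above it and 146 mm from the tray's centre along the tray's -x axis. The catch begins 22 mm further out and stands 41 mm above the board: keep clear of it.
- disc: smooth round blue-green disc, 230 mm across, let in flush with the bamboo board (no step). Origin: its centre on the surface, at the height of the board's top, 12 mm above the table.
- mat: dark grey silicone draining mat, 260 mm (its x) by 240 mm (its y), 3 mm thick, fixed on the board. Origin: centre of its underside, on the board; z up.
- hide: white ceramic cholla hide: a hollow log with staggered oval holes lying along its x axis, 90 mm long, 42 mm across (y), 44 mm high, about 160 g. Origin: centre of the underside; z up.
- ring: clear acrylic feeding ring lying flat, 68 mm outer and 50 mm inner diameter, 14 mm high, about 30 g. Origin: centre of the underside; z up.
- salt_jar: a jar of the same shape and size as the feed vials but with a WHITE cap, standing among them on the mat; not a feed vial, leave it. Origin: centre of the underside.
- tweezers: bystander: aluminium tweezers lying on the board, 140 mm long (x), 16 mm wide, 9 mm high. Origin: underside, middle.
- scraper: bystander: algae magnet scraper, 75 x 42 x 36 mm. Origin: underside centre.
- dropper: bystander: amber dropper bottle, 36 mm across, 85 mm tall. Origin: underside centre.
- food_tin: bystander: green tin, 60 mm across, 60 mm tall. Origin: underside centre.
- cup: bystander: blue ceramic cup, 60 mm across, 60 mm tall. Origin: underside centre.
- pad0 (a point): one of five dark round rubber pads, 42 mm across, let into the platter floor 58 mm from its axis at 72 degree steps; the point is the pad's centre on its surface. z up. It turns and travels with the platter.
- pad1 (a point): one of five dark round rubber pads, 42 mm across, let into the platter floor 58 mm from its axis at 72 degree steps; the point is the pad's centre on its surface. z up. It turns and travels with the platter.
- pad2 (a point): one of five dark round rubber pads, 42 mm across, let into the platter floor 58 mm from its axis at 72 degree steps; the point is the pad's centre on its surface. z up. It turns and travels with the platter.
- pad3 (a point): one of five dark round rubber pads, 42 mm across, let into the platter floor 58 mm from its axis at 72 degree steps; the point is the pad's centre on its surface. z up. It turns and travels with the platter.
- pad4 (a point): one of five dark round rubber pads, 42 mm across, let into the platter floor 58 mm from its axis at 72 degree steps; the point is the pad's centre on its surface. z up. It turns and travels with the platter.
- vial0: orange twist-cap feed vial, present or absent (None): upright cylinder, pale body with a green band and a ribbed orange cap, 36 mm in diameter, 58 mm tall, about 50 g, bottom-heavy. Three to five of them stand on the mat. Origin: centre of the underside; z up along the vial.
- vial1: orange twist-cap feed vial, present or absent (None): upright cylinder, pale body with a green band and a ribbed orange cap, 36 mm in diameter, 58 mm tall, about 50 g, bottom-heavy. Three to five of them stand on the mat. Origin: centre of the underside; z up along the vial.
- vial2: orange twist-cap feed vial, present or absent (None): upright cylinder, pale body with a green band and a ribbed orange cap, 36 mm in diameter, 58 mm tall, about 50 g, bottom-heavy. Three to five of them stand on the mat. Origin: centre of the underside; z up along the vial.
- vial3: orange twist-cap feed vial, present or absent (None): upright cylinder, pale body with a green band and a ribbed orange cap, 36 mm in diameter, 58 mm tall, about 50 g, bottom-heavy. Three to five of them stand on the mat. Origin: centre of the underside; z up along the vial.
- vial4: orange twist-cap feed vial, present or absent (None): upright cylinder, pale body with a green band and a ribbed orange cap, 36 mm in diameter, 58 mm tall, about 50 g, bottom-heavy. Three to five of them stand on the mat. Origin: centre of the underside; z up along the vial.
Not all that is in view belongs to the job. What is meant by the ring is not blue, and is the smaller of those in its own colour. What is shaped like the vial4 but purple is not meant.

How it is judged (in metres and radians):
On the way, in this order (a step that is already met when the one before it is completed fails the run):
1. the hide and the ring have been put on the draining mat and let go (x of hide in the frame of mat between -0.13 and 0.13 m and y of hide in the frame of mat between -0.12 and 0.12 m and z of each of hide, ring in the frame of mat below 0.012 m and angle between each of hide, ring's own z axis and vertical below 0.25 rad and linear speed of each of hide, ring below 0.05 m/s and x of ring in the frame of mat between -0.13 and 0.13 m and y of ring in the frame of mat between -0.12 and 0.12 m and contact force between the fingers and hide below 0.3 N and contact force between the fingers and ring below 0.3 N), for 0.2 s.
2. the tray stands still, centred on the disc to within 22 mm, nobody touching it (horizontal distance between tray and disc below 0.022 m and linear speed of tray below 0.02 m/s and contact force between the fingers and tray below 0.3 N), for 0.3 s.
3. the lever is held down by the catch, let go of, with the tray still centred on the disc (horizontal distance between tray and disc below 0.022 m and value of joint lever above 0.44 rad and contact force between the fingers and tray below 0.3 N), for 0.3 s.
4. every vial stands upright on a pad of the platter, with the tray locked ((horizontal distance between vial0 and pad0 below 0.015 m or horizontal distance between vial0 and pad1 below 0.015 m or horizontal distance between vial0 and pad2 below 0.015 m or horizontal distance between vial0 and pad3 below 0.015 m or horizontal distance between vial0 and pad4 below 0.015 m) and angle between each of vial0, vial1, vial2, vial3, vial4's own z axis and vertical below 0.15 rad and z of vial0 in the frame of pad0 between -0.01 and 0.01 m and linear speed of each of vial0, vial1, vial2, vial3, vial4 below 0.05 m/s and (horizontal distance between vial1 and pad0 below 0.015 m or horizontal distance between vial1 and pad1 below 0.015 m or horizontal distance between vial1 and pad2 below 0.015 m or horizontal distance between vial1 and pad3 below 0.015 m or horizontal distance between vial1 and pad4 below 0.015 m) and z of vial1 in the frame of pad0 between -0.01 and 0.01 m and (horizontal distance between vial2 and pad0 below 0.015 m or horizontal distance between vial2 and pad1 below 0.015 m or horizontal distance between vial2 and pad2 below 0.015 m or horizontal distance between vial2 and pad3 below 0.015 m or horizontal distance between vial2 and pad4 below 0.015 m) and z of vial2 in the frame of pad0 between -0.01 and 0.01 m and (horizontal distance between vial3 and pad0 below 0.015 m or horizontal distance between vial3 and pad1 below 0.015 m or horizontal distance between vial3 and pad2 below 0.015 m or horizontal distance between vial3 and pad3 below 0.015 m or horizontal distance between vial3 and pad4 below 0.015 m) and z of vial3 in the frame of pad0 between -0.01 and 0.01 m and (horizontal distance between vial4 and pad0 below 0.015 m or horizontal distance between vial4 and pad1 below 0.015 m or horizontal distance between vial4 and pad2 below 0.015 m or horizontal distance between vial4 and pad3 below 0.015 m or horizontal distance between vial4 and pad4 below 0.015 m) and z of vial4 in the frame of pad0 between -0.01 and 0.01 m and value of joint lever above 0.44 rad and horizontal distance between tray and disc below 0.022 m), for 0.2 s.
At the end, for the whole second after the job is handed in: Tray at rest within 22 mm of the disc's centre; lever held down by the catch (over 0.44 rad); hide and ring at rest on the mat, right way up (0.25 rad); each orange-capped vial upright (0.15 rad) on the platter, at rest, its axis within 15 mm of a pad's centre (all of step 4 and linear speed of tray below 0.02 m/s and x of hide in the frame of mat between -0.13 and 0.13 m and y of hide in the frame of mat between -0.12 and 0.12 m and z of each of hide, ring in the frame of mat below 0.012 m and angle between each of hide, ring's own z axis and vertical below 0.25 rad and linear speed of each of hide, ring below 0.05 m/s and x of ring in the frame of mat between -0.13 and 0.13 m and y of ring in the frame of mat between -0.12 and 0.12 m); the robot touches nothing.
It fails at once if a bystander is pushed more than 30 mm (distance of any of salt_jar, tweezers, scraper, dropper, food_tin, cup from where it was at the start of the episode above 0.03 m).
It fails at once if the tray is lifted off the board (15 mm) or tipped (0.2 rad) (height (world z) of tray above 0.027 m or angle between tray's own z axis and vertical above 0.2 rad).
Of vial0, vial1, vial2, vial3, vial4 only 3 to 5 are there at a start; the rules pass over those that are not, and their reading is None.
At some moment in a run one of hide, ring, vial0, vial1, vial2, vial3, vial4 may be knocked a few centimetres aside while the robot is not near it.
It also fails if it takes over 210 s, if anything falls off the work surface, if the arm or the gripper's body presses on something with over 40 N, if the wrist force passes 120 N, or if a joint passes its speed limit or range.

## Working session

There is one attempt and no reset: what is moved stays moved. The work goes in short steps, Python scripts to look and compute and a shell command to move; the robot and the scene stay as the last step left them, time stands still between calls to the robot, and variables do not carry over. Pictures are saved under pics/ and viewed, at most 14 in all, crops included, and the job is handed in when it is done.

```bash
mkdir -p pics; ls
python3 - <<'E'
from plant import ctrl
import cv2,numpy as np
np.set_printoptions(precision=4,suppress=True)
print(ctrl.get_obs())
for n in("scene","top"):
    s=ctrl.snapshot(n); cv2.imwrite(f"pics/{n}0.png",s["color"][...,::-1])
    print(n,s["intrinsics"],s["distortion"],s["R"],s["t"])
E
```

```text
pics
{'clock': 0.0, 'joint_pos': array([ 89.0434,  20.5914,   0.6332,  -0.0229, -70.1383, -16.5079]), 'qvel': array([ 0.0111, -0.0662,  0.0265,  0.0625,  0.0022,  0.0449]), 'tau': array([  0.0019, -58.2718,  29.3037,   6.9967,   0.0068,  -0.0002]), 'tool_pos': array([0.2024, 0.6434, 0.2476]), 'orientation': array([179.9013,  -0.0068, -17.4723]), 'force': array([ 0.2877,  0.1734, -0.4776]), 'moment': array([-0.0055, -0.0107,  0.0303]), 'gripper_force': 0.0, 'opening': 0.08755492303367854}
scene [[442.77     0.     315.6522]
 [  0.     442.77   201.0372]
 [  0.       0.       1.    ]] [0.0404 0.     0.     0.     0.    ] [[ 0.2352  0.9718 -0.0194]
 [ 0.5805 -0.1564 -0.7991]
 [-0.7796  0.1767 -0.6009]] [-0.2423 -0.1811  1.7691]
top [[432.3822   0.     321.6178]
 [  0.     432.3822 206.2804]
 [  0.       0.       1.    ]] [-0.0713  0.      0.      0.      0.    ] [[-0.0292 -0.9996  0.0002]
 [-0.9794  0.0286 -0.2001]
 [ 0.2    -0.0061 -0.9798]] [0.126  0.4728 1.4419]
```

View pics/scene0.png

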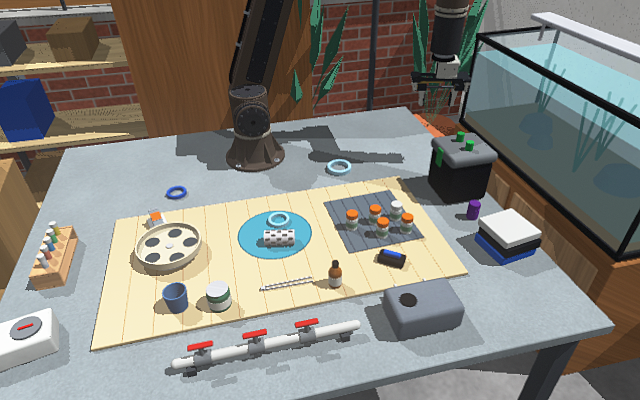

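View pics/top0.png

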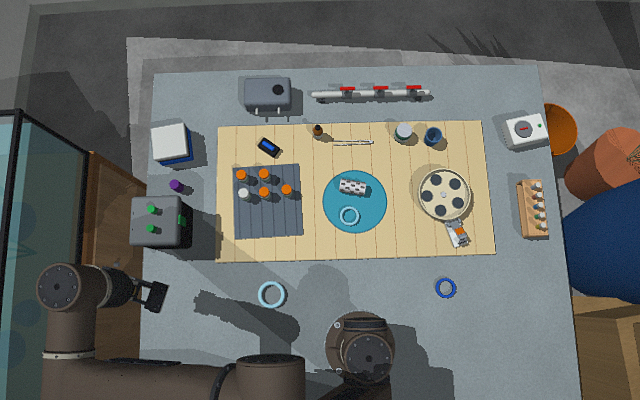

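The scene image (1st picture) shows the tray on the left at (168,245), the disc centre at about (275,233), the mat at (370,220) and the dropper, tin, cup and tweezers in front. In the top image, the tray is at (445,193) with its tail towards (458,235), the disc at (355,202) and the hide at (353,187). The mat is at (267,200) with orange caps at about (241,174), (264,171), (264,191) and (286,189), and the white jar at (244,193).

Candidates that could be confused:
- **Ring:** the clear one on the disc at (348,215), a larger clear one at (272,294), and a blue one at (446,288). I choose (348,215).
- **Vials:** the orange caps on the mat. I exclude the white cap at (244,193) and the purple one at (176,186).
- **Hide:** only the one at (353,187).

```bash
cat > h.py <<'E'
from plant import ctrl
import cv2,numpy as np
np.set_printoptions(precision=4,suppress=True)
def cast(s,uv,z):
    p=cv2.undistortPoints(np.array(uv,float).reshape(-1,1,2),s["intrinsics"],np.array(s["distortion"],float)).reshape(-1,2)
    d=np.c_[p,np.ones(len(p))]@s["R"]; c=-s["R"].T@s["t"]
    return c+d*((z-c[2])/d[:,2])[:,None]
def proj(s,X):
    return cv2.projectPoints(np.array(X,float).reshape(-1,1,3),cv2.Rodrigues(s["R"])[0],s["t"],s["intrinsics"],np.array(s["distortion"],float))[0].reshape(-1,2)
def hsv(s): return cv2.cvtColor(s["color"],cv2.COLOR_RGB2HSV)
def blobs(m,amin=10):
    n,l,st,c=cv2.connectedComponentsWithStats(m.astype(np.uint8)*255)
    return [(c[i],st[i,4],st[i,:4]) for i in range(1,n) if st[i,4]>=amin]
def yaw(): return ctrl.get_obs()["orientation"][2]
def to(target,yawd=None):
    """print numbers for creep: target xyz world TCP, desired yaw (deg) tool-down"""
    from scipy.spatial.transform import Rotation as Ro
    o=ctrl.get_obs(); R=Ro.from_euler('xyz',o["orientation"],degrees=True)
    d=np.array(target)-o["tool_pos"]
    out=R.inv().apply(d)/.1
    rv=np.zeros(3)
    if yawd is not None: rv=(R.inv()*Ro.from_euler('xyz',[180,0,yawd],degrees=True)).as_rotvec()/(np.pi/2)
    print("delta",out.round(3),"rot",rv.round(4),"at",o["tool_pos"],o["orientation"])
E
python3 - <<'E'
from h import *
s=ctrl.snapshot("top"); im=s["color"]; H=hsv(s); h,S,V=H[...,0],H[...,1],H[...,2]
roi=np.zeros(h.shape,bool); roi[120:265,215:500]=1
print("orange"); 
for c,a,b in blobs((h>5)&(h<18)&(S>170)&(V>120)&roi,8): print(c,a,b,cast(s,c,.068)[0])
m=((h>88)&(h<102)&(S>110)&roi).astype(np.uint8)
cs=max(cv2.findContours(m,0,1)[0],key=cv2.contourArea)
w=cast(s,cs.reshape(-1,2),.012); (x,y),r=cv2.minEnclosingCircle(w[:,:2].astype(np.float32)); print("disc",x,y,r)
print("mat px gray",im[225,250],im[225,290]," disc",H[205,330],"clear ring",H[223,348],"pad",H[180,435],H[186,457])
c1=cv2.resize(im[140:260,210:400],None,fx=4,fy=4,interpolation=cv2.INTER_CUBIC)
c2=cv2.resize(im[110:260,385:485],None,fx=4,fy=4,interpolation=cv2.INTER_CUBIC)
cv2.imwrite("pics/c1.png",c1[...,::-1]);cv2.imwrite("pics/c2.png",c2[...,::-1])
E
```

```text
orange
[263.3836 173.1507] 73 [259 169  10  10] [0.5949 0.3101 0.068 ]
[240.7162 174.0811] 74 [236 170  10   9] [0.594  0.3887 0.068 ]
[286.0822 188.9863] 73 [282 184  10  10] [0.5362 0.2322 0.068 ]
[263.5513 191.3846] 78 [259 187  10  10] [0.53   0.3096 0.068 ]
[459.3913 230.6087] 46 [455 228  10   7] [ 0.3745 -0.3514  0.068 ]
disc 0.500461995601654 -0.005034453701227903 0.11359728127717972
mat px gray [ 76  88 101] [ 93 105 116]  disc [ 96 165 173] clear ring [ 97  89 235] pad [108  48  80] [104  57  85]
```

View pics/c1.png

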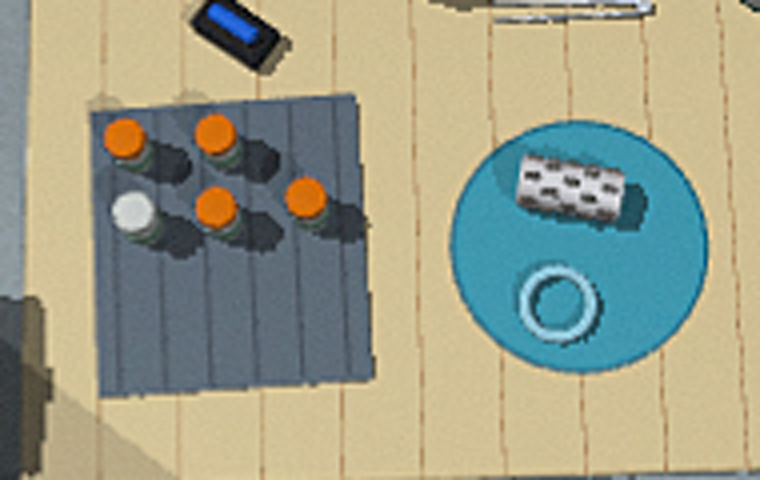

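View pics/c2.png

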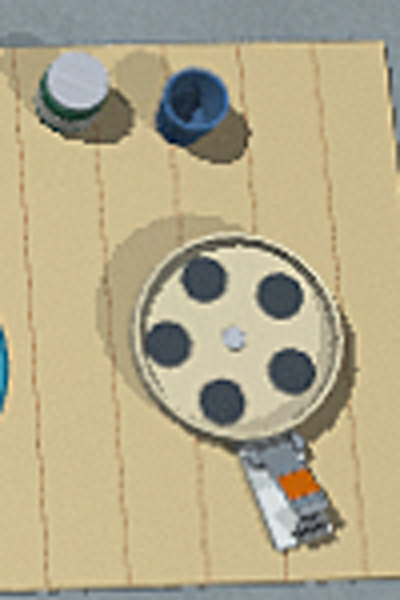

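The crops (3rd and 4th pictures) show four orange caps at crop px (125,137), (216,133), (216,208) and (305,197), and the white-capped jar at (133,211). The hide is at (570,187), lying along the image x axis, and the small clear ring is at (559,303); both are on the disc. The platter is at (233,338) in the other crop, with five pads, the orange lever pad at (300,484) and the catch near (315,525).

Run:
```python
from h import *
s=ctrl.snapshot("top"); H=hsv(s); h,S,V=[H[...,i].astype(int) for i in range(3)]
def roi(u0,u1,v0,v1):
    m=np.zeros(h.shape,bool); m[v0:v1,u0:u1]=1; return m
def rect(m,z):
    c=max(cv2.findContours(m.astype(np.uint8),0,1)[0],key=cv2.contourArea)
    w=cast(s,c.reshape(-1,2),z)[:,:2].astype(np.float32); return cv2.minAreaRect(w)
d=roi(328,382,172,232)
print("ring",cv2.minEnclosingCircle(cast(s,np.argwhere((S<125)&(V>190)&d&roi(330,370,204,230))[:,::-1],.022)[:,:2].astype(np.float32)))
hm=(S<90)&d&roi(330,382,170,204)&(V>0)
hm=cv2.morphologyEx(hm.astype(np.uint8),cv2.MORPH_CLOSE,np.ones((5,5)))
print("hide",rect(hm,.045))
mm=(S>25)&(S<90)&(h>98)&(h<120)&(V>60)&roi(228,308,160,242)
mm=cv2.morphologyEx(mm.astype(np.uint8),cv2.MORPH_CLOSE,np.ones((9,9))); print("mat",rect(mm,.015))
jar=[b for b in blobs((S<40)&(V>180)&roi(238,252,186,202),8)]
for b in jar: print("jar",cast(s,b[0],.073))
P=[]
for c,a,b in blobs((V<110)&(S<100)&roi(418,470,170,218),30): print("pad?",c,a,b); P.append(cast(s,c,.040)[0]) if 60<a<130 else 0
P=np.array(P); print(P,P.mean(0),np.linalg.norm(P-P.mean(0),axis=1))
print("leverpad",cast(s,[459.4,230.6],.059))
to((.53,.0,.2),None)
```

```text
ring ((0.43250805139541626, 0.03860984370112419), 0.05677919462323189)
hide ((0.5434969067573547, 0.0038970299065113068), (0.09253688156604767, 0.04857739806175232), 77.70477294921875)
mat ((0.510387122631073, 0.3047794699668884), (0.2580275535583496, 0.23795835673809052), 2.325606346130371)
jar [[0.5275 0.3805 0.073 ]]
pad? [438.7947 177.2474] 190 [421 170  45  19]
pad? [454.51 183.54] 100 [449 178  12  12]
pad? [426.1154 195.5288] 104 [420 190  13  12]
pad? [457.4706 202.4804] 102 [452 197  12  12]
pad? [440.1327 210.0102] 98 [435 205  11  11]
pad? [464.8654 213.0769] 52 [457 205  13  13]
[[ 0.546  -0.3588  0.04  ]
 [ 0.5056 -0.2543  0.04  ]
 [ 0.4776 -0.363   0.04  ]
 [ 0.4526 -0.2994  0.04  ]] [ 0.4954 -0.3189  0.04  ] [0.0644 0.0654 0.0476 0.047 ]
leverpad [[ 0.3758 -0.3544  0.059 ]]
delta [5.056 5.156 0.486] rot [0. 0. 0.] at [0.2025 0.6436 0.248 ] [179.9412  -0.0067 -17.4657]
```

```bash
for i in 1 2 3 4 5; do python3 -m creep '[{"grip":0,"delta_pos":[0.5,0.5,0.05],"rotation":[0,0,0]},{"grip":0,"delta_pos":[0.8,0.8,0.05],"rotation":[0,0,0]},{"grip":0,"delta_pos":[1,1,0.05],"rotation":[0,0,0]}]' | tail -c 400; done
python3 -m creep '[{"grip":0,"delta_pos":[0,0,0],"rotation":[0,0,0.09]},{"grip":0,"delta_pos":[0,0,0],"rotation":[0,0,0.18]},{"grip":0,"delta_pos":[0,0,0],"rotation":[0,0,0.27]},{"grip":0,"delta_pos":[0,0,0],"rotation":[0,0,0.36]},{"grip":0,"delta_pos":[0,0,0],"rotation":[0,0,0.45]}]' | tail -c 300
python3 -m creep '[{"grip":0,"delta_pos":[0,0,0],"rotation":[0,0,0.09]},{"grip":0,"delta_pos":[0,0,0],"rotation":[0,0,0.18]},{"grip":0,"delta_pos":[0,0,0],"rotation":[0,0,0.27]},{"grip":0,"delta_pos":[0,0,0],"rotation":[0,0,0.36]},{"grip":0,"delta_pos":[0,0,0],"rotation":[0,0,0.45]}]'
python3 - <<'E'
from h import *
s=ctrl.snapshot("wrist"); cv2.imwrite("pics/w1.png",s["color"][...,::-1]); print(s["R"],s["t"]); to((.543,.004,.2),-102.3)
t=ctrl.snapshot("top");print("ring guess",cast(t,[349.75,215.75],.02))
E
```

```text
clock: 0.5
tool_pos: [0.2684, 0.5163, 0.2429]
orientation: [179.9, -0.0, -17.4]
force: [0.9, -0.0, 1.3]
opening: 0.0874
gripper_force: 0.0
clock: 0.8
tool_pos: [0.3338, 0.3906, 0.2384]
orientation: [180.0, 0.0, -17.5]
force: [1.5, 0.8, 0.0]
opening: 0.0876
gripper_force: 0.0
clock: 1.1
tool_pos: [0.3991, 0.2653, 0.2336]
orientation: [-180.0, 0.0, -17.5]
force: [0.6, 0.1, -0.3]
opening: 0.0874
gripper_force: 0.0
clock: 1.4
tool_pos: [0.4645, 0.14, 0.2286]
orientation: [-180.0, -0.0, -17.5]
force: [1.6, 1.2, -0.2]
opening: 0.0877
gripper_force: 0.0
clock: 1.7
tool_pos: [0.53, 0.0145, 0.2235]
orientation: [180.0, 0.0, -17.5]
force: [0.1, 1.9, 0.8]
opening: 0.0876
gripper_force: 0.0
clock: 2.2
tool_pos: [0.5294, 0.0167, 0.2234]
orientation: [180.0, 0.0, -58.3]
force: [0.7, 0.4, -0.2]
opening: 0.0876
gripper_force: 0.0
clock: 2.7
tool_pos: [0.5293, 0.0168, 0.2235]
orientation: [180.0, -0.0, -98.8]
force: [-0.1, -0.7, -0.1]
opening: 0.0876
gripper_force: 0.0
[[-0.9882  0.1531  0.0005]
 [ 0.1473  0.9498  0.2759]
 [ 0.0417  0.2727 -0.9612]] [ 0.5202 -0.1206  0.341 ]
delta [ 0.105 -0.156  0.235] rot [ 0.0002 -0.      0.0334] at [0.5293 0.0168 0.2235] [179.9849  -0.001  -99.2951]
ring guess [[0.4453 0.0146 0.02  ]]
```

View pics/w1.png

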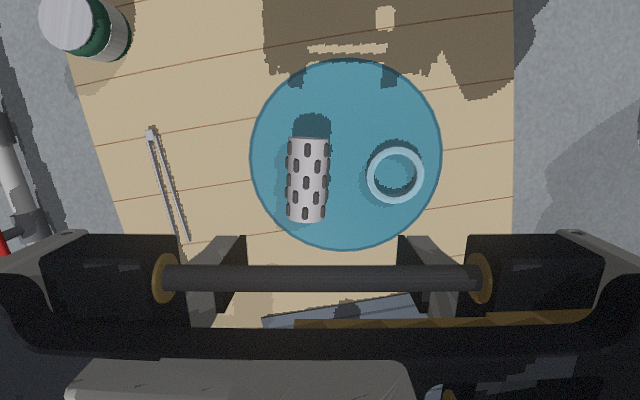

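The wrist view (5th picture) shows the hide at about (307,178), upright in the image, and the small ring at (395,175), both on the disc centred near (345,154).

Run:
```python
from h import *
s=ctrl.snapshot("wrist"); H=hsv(s); h,S,V=[H[...,i].astype(int) for i in range(3)]
print("cam",-s["R"].T@s["t"])
m=np.zeros(h.shape,np.uint8); m[125:235,275:345]=1
hm=cv2.morphologyEx(((S<70)&(m>0)).astype(np.uint8),cv2.MORPH_OPEN,np.ones((3,3)))
hm=cv2.morphologyEx(hm,cv2.MORPH_CLOSE,np.ones((11,11)))
c=max(cv2.findContours(hm,0,1)[0],key=cv2.contourArea); print(cv2.boundingRect(c))
for z in(.034,.045,.056): print(z,cv2.minAreaRect(cast(s,c.reshape(-1,2),z)[:,:2].astype(np.float32)))
m[:]=0; m[135:215,355:432]=1
rm=((S<120)&(V>120)&(m>0)).astype(np.uint8); c=max(cv2.findContours(rm,0,1)[0],key=cv2.contourArea)
(x,y),a,_=cv2.fitEllipse(c); print("ring ell",x,y,a,cast(s,[x,y],.02))
dm=((h>88)&(h<104)&(S>90)).astype(np.uint8);dm[245:]=0; dm=cv2.morphologyEx(dm,cv2.MORPH_CLOSE,np.ones((9,9)));c=cv2.convexHull(max(cv2.findContours(dm,0,1)[0],key=cv2.contourArea))
print("disc",cv2.minEnclosingCircle(cast(s,c.reshape(-1,2),.012)[:,:2].astype(np.float32)))
to((.54,.004,.13),-102.3)
```

```text
cam [ 0.5178 -0.0581  0.3607]
(275, 136, 55, 99)
0.034 ((0.5480833053588867, 0.016164064407348633), (0.12146029621362686, 0.05444313585758209), 70.63709259033203)
0.045 ((0.5470649600028992, 0.01366213709115982), (0.11737082898616791, 0.052610017359256744), 70.6371078491211)
0.056 ((0.5460464954376221, 0.01116017997264862), (0.11328136920928955, 0.05077698454260826), 70.6370849609375)
ring ell 396.03662109375 179.83343505859375 (77.97746276855469, 90.04950714111328) [[0.4412 0.0243 0.02  ]]
disc ((0.4954376816749573, -0.0017515379004180431), 0.11739834398031235)
delta [ 0.112 -0.124  0.935] rot [ 0.0001 -0.      0.0446] at [0.5294 0.0168 0.2235] [179.9903  -0.0028 -98.2896]
```

Run:
```python
from h import *
s=ctrl.snapshot("wrist")
print("ring",cast(s,[395,175],.022)); 
L=cast(s,[[288,138],[287,220],[330,138],[326,222]],.036); print("hide",L, (L[0]+L[2])/2-(L[1]+L[3])/2)
print(cast(s,[[309,137],[307,222]],.056))
d=cast(s,[[250,155],[442,155],[346,58],[346,250]],.012); print("disc",d,d[:2].mean(0),d[2:].mean(0))
```

```text
ring [[0.4425 0.0174 0.022 ]]
hide [[ 0.557  -0.0429  0.036 ]
 [ 0.5745  0.0493  0.036 ]
 [ 0.5121 -0.0363  0.036 ]
 [ 0.5299  0.0583  0.036 ]] [-0.0176 -0.0934  0.    ]
[[ 0.5334 -0.0417  0.056 ]
 [ 0.5498  0.0481  0.056 ]]
disc [[ 0.6078 -0.029   0.012 ]
 [ 0.3825  0.0035  0.012 ]
 [ 0.4825 -0.1176  0.012 ]
 [ 0.5105  0.1087  0.012 ]] [ 0.4951 -0.0127  0.012 ] [ 0.4965 -0.0044  0.012 ]
```

```bash
python3 -m creep '[{"grip":0.35,"delta_pos":[0.108,-0.144,0.4],"rotation":[0,0,0.024]},{"grip":0.35,"delta_pos":[0.108,-0.144,0.9],"rotation":[0,0,0.024]},{"grip":0.35,"delta_pos":[0.108,-0.144,0.9],"rotation":[0,0,0.024]}]'
python3 -m creep '[{"grip":0.35,"delta_pos":[0,0,0.4],"rotation":[0,0,0]},{"grip":0.35,"delta_pos":[0,0,0.8],"rotation":[0,0,0]},{"grip":0.35,"delta_pos":[0,0,0.935],"rotation":[0,0,0]},{"grip":0.35,"delta_pos":[0,0,0.935],"rotation":[0,0,0]}]'
python3 -m creep '[{"grip":1,"delta_pos":[0,0,0],"rotation":[0,0,0]},{"grip":1,"delta_pos":[0,0,0],"rotation":[0,0,0]},{"grip":1,"delta_pos":[0,0,0],"rotation":[0,0,0]},{"grip":1,"delta_pos":[0,0,0],"rotation":[0,0,0]},{"grip":1,"delta_pos":[0,0,0],"rotation":[0,0,0]}]'
python3 -m creep '[{"grip":1,"delta_pos":[0,0,-0.3],"rotation":[0,0,0]},{"grip":1,"delta_pos":[0,0,-0.7],"rotation":[0,0,0]},{"grip":1,"delta_pos":[0,0,-1],"rotation":[0,0,0]},{"grip":1,"delta_pos":[0,0,-1],"rotation":[0,0,0]}]'
python3 -c "
from h import *
to((.43,.35,.14),-87.7)"
```

```text
clock: 3.2
tool_pos: [0.5381, 0.0028, 0.1279]
orientation: [179.4, -0.2, -100.5]
force: [-1.2, -0.1, -0.4]
opening: 0.0691
gripper_force: 0.0
clock: 3.6
tool_pos: [0.5418, 0.004, 0.0397]
orientation: [179.9, -0.1, -100.5]
force: [-0.4, 0.9, 0.3]
opening: 0.057
gripper_force: 0.0
clock: 4.1
tool_pos: [0.5436, 0.0045, 0.0421]
orientation: [-179.8, 0.1, -100.6]
force: [-1.8, 1.9, 8.4]
opening: 0.0416
gripper_force: 29.9
clock: 4.5
tool_pos: [0.5447, 0.0047, 0.1453]
orientation: [-179.5, 0.2, -100.6]
force: [0.5, -0.1, -2.2]
opening: 0.0422
gripper_force: 29.9
delta [-3.184  1.761  0.051] rot [-0.0053  0.0018 -0.1429] at [0.5447 0.0047 0.1453] [-179.5482    0.2143 -100.5605]
```

```bash
for i in 1 2 3 4; do python3 -m creep '[{"grip":1,"delta_pos":[-0.3,0.17,0],"rotation":[0,0,0]},{"grip":1,"delta_pos":[-0.65,0.36,0],"rotation":[0,0,0]},{"grip":1,"delta_pos":[-0.796,0.44,0],"rotation":[0,0,0]}]' | sed -n 2,3p; done
python3 -m creep '[{"grip":1,"delta_pos":[0,0,0.2],"rotation":[0,0,-0.07]},{"grip":1,"delta_pos":[0,0,0.5],"rotation":[0,0,-0.142]},{"grip":1,"delta_pos":[0,0,0.8],"rotation":[0,0,-0.142]},{"grip":1,"delta_pos":[0,0,0.8],"rotation":[0,0,-0.142]}]'
python3 -m creep '[{"grip":1,"delta_pos":[0,0,0.05],"rotation":[0,0,0]},{"grip":1,"delta_pos":[0,0,0.1],"rotation":[0,0,0]},{"grip":1,"delta_pos":[0,0,0.13],"rotation":[0,0,0]},{"grip":1,"delta_pos":[0,0,0.13],"rotation":[0,0,0]}]'
```

```text
tool_pos: [0.5125, 0.0921, 0.1401]
orientation: [180.0, 0.0, -100.6]
tool_pos: [0.4839, 0.1789, 0.1401]
orientation: [180.0, 0.0, -100.5]
tool_pos: [0.4555, 0.2654, 0.1401]
orientation: [-180.0, 0.0, -100.5]
tool_pos: [0.427, 0.3517, 0.14]
orientation: [-180.0, 0.0, -100.5]
clock: 6.1
tool_pos: [0.426, 0.3465, 0.0564]
orientation: [179.7, -0.3, -87.9]
force: [-1.0, -0.5, -2.5]
opening: 0.0421
gripper_force: 29.9
clock: 6.5
tool_pos: [0.428, 0.3496, 0.0475]
orientation: [-180.0, 0.0, -87.9]
force: [-0.3, 0.3, -1.7]
opening: 0.0418
gripper_force: 29.9
```

```bash
python3 -m creep '[{"grip":1,"delta_pos":[0,0,0.03],"rotation":[0,0,0]},{"grip":1,"delta_pos":[0,0,0.04],"rotation":[0,0,0]},{"grip":1,"delta_pos":[0,0,0.04],"rotation":[0,0,0]}]'
python3 -m creep '[{"grip":0,"delta_pos":[0,0,0],"rotation":[0,0,0]},{"grip":0,"delta_pos":[0,0,0],"rotation":[0,0,0]},{"grip":0,"delta_pos":[0,0,0],"rotation":[0,0,0]},{"grip":0,"delta_pos":[0,0,0],"rotation":[0,0,0]}]'
python3 -m creep '[{"grip":0,"delta_pos":[0,0,-0.5],"rotation":[0,0,0]},{"grip":0,"delta_pos":[0,0,-1],"rotation":[0,0,0]},{"grip":0,"delta_pos":[0,0,-1],"rotation":[0,0,0]}]'
python3 - <<'E'
from h import *
s=ctrl.snapshot("top"); H=hsv(s); h,S,V=[H[...,i].astype(int) for i in range(3)]
roi=np.zeros(h.shape,bool); roi[120:265,215:500]=1
for c,a,b in blobs((h>5)&(h<18)&(S>170)&(V>120)&roi,8): print(c,a,cast(s,c,.072)[0])
cv2.imwrite("pics/c3.png",cv2.resize(s["color"][140:260,210:400],None,fx=4,fy=4,interpolation=cv2.INTER_CUBIC)[...,::-1])
to((.4425,.0175,.14),-90)
E
```

```text
clock: 6.8
tool_pos: [0.4283, 0.3499, 0.0449]
orientation: [-179.9, 0.1, -87.8]
force: [-3.2, -2.4, 14.5]
opening: 0.042
gripper_force: 29.9
clock: 7.2
tool_pos: [0.4279, 0.3495, 0.043]
orientation: [-180.0, 0.0, -87.8]
force: [-0.6, -0.3, 0.2]
opening: 0.0685
gripper_force: 0.0
clock: 7.5
tool_pos: [0.4305, 0.3526, 0.1498]
orientation: [-179.6, 0.5, -87.8]
force: [-0.7, 0.5, 0.8]
opening: 0.0865
gripper_force: 0.0
[314.4615 130.0769] 13 [0.746  0.1295 0.072 ]
[263.4028 173.0833] 72 [0.594  0.3095 0.072 ]
[241.3333 173.55  ] 60 [0.5947 0.3859 0.072 ]
[286.1867 188.9867] 75 [0.5352 0.2316 0.072 ]
[263.4933 191.4   ] 75 [0.529  0.3093 0.072 ]
[459.3913 230.6087] 46 [ 0.374  -0.3501  0.072 ]
delta [ 3.341 -0.006  0.048] rot [-0.0027  0.0036  0.0243] at [0.4292 0.3513 0.1467] [-179.7523    0.3217  -87.8162]
```

View pics/c3.png

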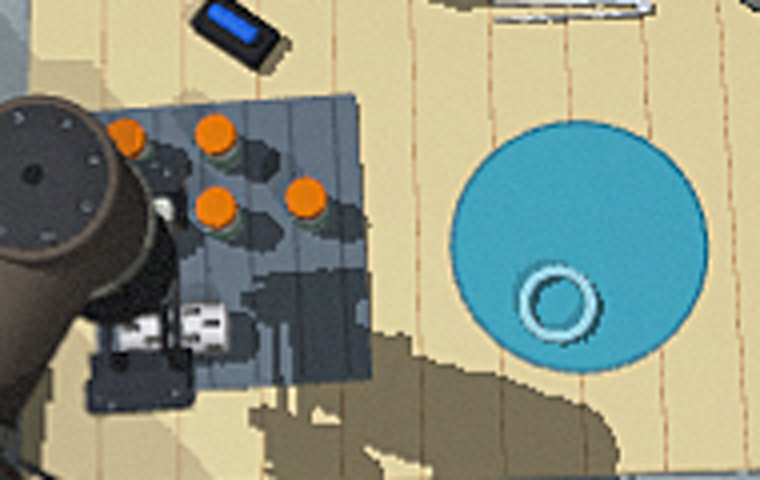

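The crop (6th picture) shows the hide lying on the mat at about (180,328), the vials undisturbed and the ring alone on the disc at (558,303).

```bash
for i in 1 2 3 4; do python3 -m creep '[{"grip":0,"delta_pos":[0.4,0,0],"rotation":[0,0,0]},{"grip":0,"delta_pos":[0.834,-0.007,0],"rotation":[0,0,0]},{"grip":0,"delta_pos":[0.834,-0.007,0],"rotation":[0,0,0]}]' | sed -n 2,3p; done
python3 -m creep '[{"grip":0,"delta_pos":[0,0,0.4],"rotation":[0,0,0]},{"grip":0,"delta_pos":[0,0,0.7],"rotation":[0,0,0]},{"grip":0,"delta_pos":[0,0,0.9],"rotation":[0,0,0]},{"grip":0,"delta_pos":[0,0,0.9],"rotation":[0,0,0]}]' | sed -n 2,4p
python3 -m creep '[{"grip":0,"delta_pos":[0,0,0.08],"rotation":[0,0,0]},{"grip":0,"delta_pos":[0,0,0.15],"rotation":[0,0,0]},{"grip":0,"delta_pos":[0,0,0.15],"rotation":[0,0,0]}]' | sed -n 2,4p
python3 -m creep '[{"grip":1,"delta_pos":[0,0,0],"rotation":[0,0,0]},{"grip":1,"delta_pos":[0,0,0],"rotation":[0,0,0]},{"grip":1,"delta_pos":[0,0,0],"rotation":[0,0,0]},{"grip":1,"delta_pos":[0,0,0],"rotation":[0,0,0]},{"grip":1,"delta_pos":[0,0,0],"rotation":[0,0,0]}]'
```

```text
tool_pos: [0.4301, 0.2616, 0.1418]
orientation: [179.8, -0.1, -88.0]
tool_pos: [0.434, 0.1786, 0.1418]
orientation: [179.8, -0.1, -88.0]
tool_pos: [0.438, 0.096, 0.142]
orientation: [179.9, -0.1, -88.0]
tool_pos: [0.4423, 0.0131, 0.1421]
orientation: [179.9, -0.0, -88.1]
tool_pos: [0.4413, 0.0158, 0.0504]
orientation: [179.7, -0.1, -87.9]
force: [-0.5, -0.3, 0.6]
tool_pos: [0.4432, 0.0164, 0.0378]
orientation: [180.0, 0.0, -87.8]
force: [-0.1, -0.5, 0.1]
clock: 9.95
tool_pos: [0.4435, 0.0163, 0.0385]
orientation: [-180.0, 0.0, -87.8]
force: [-0.4, 0.5, 4.8]
opening: 0.0666
gripper_force: 29.6
```

```bash
python3 -m creep '[{"grip":1,"delta_pos":[0,0,-0.3],"rotation":[0,0,0]},{"grip":1,"delta_pos":[0,0,-0.8],"rotation":[0,0,0]},{"grip":1,"delta_pos":[0,0,-0.8],"rotation":[0,0,0]}]' | sed -n 2,6p
for i in 1 2 3; do python3 -m creep '[{"grip":1,"delta_pos":[-0.3,0,0],"rotation":[0,0,0]},{"grip":1,"delta_pos":[-0.745,0.016,0],"rotation":[0,0,0]},{"grip":1,"delta_pos":[-0.745,0.016,0],"rotation":[0,0,0]}]' | sed -n 2,5p; done
python3 -m creep '[{"grip":1,"delta_pos":[0,0,0.3],"rotation":[0,0,0]},{"grip":1,"delta_pos":[0,0,0.6],"rotation":[0,0,0]},{"grip":1,"delta_pos":[0,0,0.74],"rotation":[0,0,0]},{"grip":1,"delta_pos":[0,0,0.77],"rotation":[0,0,0]},{"grip":1,"delta_pos":[0,0,0.77],"rotation":[0,0,0]}]'
```

```text
tool_pos: [0.4465, 0.0173, 0.1234]
orientation: [-179.5, 0.1, -87.8]
force: [1.4, 0.3, -0.4]
opening: 0.0666
gripper_force: 29.7
tool_pos: [0.4395, 0.0941, 0.1187]
orientation: [-179.9, 0.1, -87.7]
force: [0.2, 0.6, 0.1]
opening: 0.0665
tool_pos: [0.4351, 0.1686, 0.1184]
orientation: [-179.9, 0.1, -87.7]
force: [0.3, 0.0, 0.1]
opening: 0.0665
tool_pos: [0.4307, 0.2429, 0.1183]
orientation: [-179.9, 0.1, -87.7]
force: [-0.0, -0.1, -0.1]
opening: 0.0666
clock: 11.65
tool_pos: [0.4296, 0.2383, 0.0407]
orientation: [179.9, -0.1, -87.8]
force: [0.9, -0.9, -0.0]
opening: 0.0666
gripper_force: 29.7
```

```bash
python3 -m creep '[{"grip":0,"delta_pos":[0,0,0],"rotation":[0,0,0]},{"grip":0,"delta_pos":[0,0,0],"rotation":[0,0,0]},{"grip":0,"delta_pos":[0,0,0],"rotation":[0,0,0]},{"grip":0,"delta_pos":[0,0,0],"rotation":[0,0,0]}]' | sed -n 3,6p
python3 -m creep '[{"grip":0,"delta_pos":[0,0,-0.5],"rotation":[0,0,0]},{"grip":0,"delta_pos":[0,0,-1],"rotation":[0,0,0]},{"grip":0,"delta_pos":[0,0,-1],"rotation":[0,0,0]}]' | sed -n 2,2p
for i in 1 2 3 4; do python3 -m creep '[{"grip":0.5,"delta_pos":[0.5,0,-0.2],"rotation":[0,0,0]},{"grip":0.5,"delta_pos":[1,0,-0.2],"rotation":[0,0,0]}]' | sed -n 2,2p; done
python3 - <<'E'
from h import *
s=ctrl.snapshot("top"); w=ctrl.snapshot("wrist"); H=hsv(s)
cv2.imwrite("pics/w2.png",np.vstack([w["color"][:260],cv2.resize(s["color"][140:260,210:490],(640,274))])[...,::-1])
print(w["R"],w["t"]); print(ctrl.get_obs()["tool_pos"])
m=np.zeros(H.shape[:2],bool); m[172:216,418:471]=1
P=np.array([cast(s,c,.040)[0] for c,a,b in blobs((H[...,2]<110)&(H[...,1]<100)&m,30) if 60<a<130]);print(P)
E
```

```text
orientation: [-180.0, 0.0, -87.8]
force: [-0.1, 0.1, -1.1]
opening: 0.0872
gripper_force: 0.0
tool_pos: [0.4329, 0.242, 0.1474]
tool_pos: [0.4346, 0.1435, 0.163]
tool_pos: [0.438, 0.0456, 0.183]
tool_pos: [0.4417, -0.0512, 0.2031]
tool_pos: [0.4453, -0.148, 0.2231]
[[-0.9994 -0.0346 -0.002 ]
 [-0.0338  0.961   0.2744]
 [-0.0076  0.2743 -0.9616]] [0.4388 0.1367 0.4119]
[ 0.4441 -0.1509  0.2212]
[[ 0.4779 -0.3626  0.04  ]]
```

View pics/w2.png

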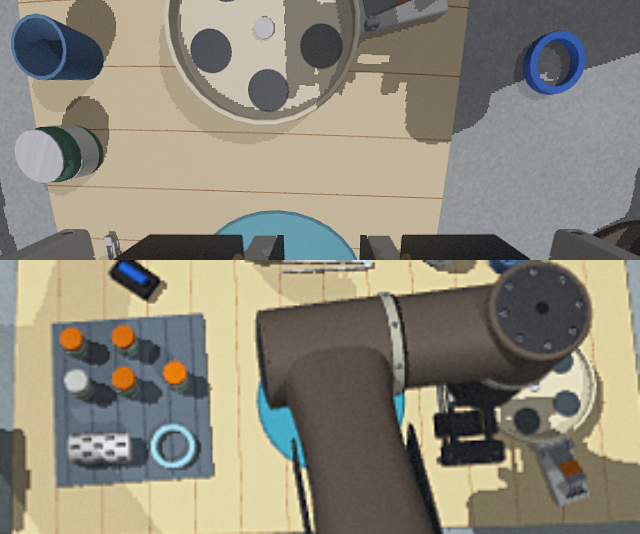

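The picture (7th) shows the hide and ring both on the mat (lower half, at (100,448) and (172,446)). The wrist half shows the platter hub at (264,27), with the tail towards (420,12) and nothing between the tray and the disc.

Run:
```python
from h import *
from scipy.optimize import least_squares
s=ctrl.snapshot("top"); w=ctrl.snapshot("wrist")
P=cast(s,[[454.5,183.5],[426.1,195.5],[457.5,202.5],[440.1,210],[436.5,179.5]],.040)[:,:2]
f=least_squares(lambda c:np.hypot(*(P-c[:2]).T)-.058,[.5,-.31]); print("pads",P.round(3).tolist(),f.x,f.fun)
print("top hub",cast(s,[443.25,194.5],.045),"wrist hub",cast(w,[264,27],.045),"wrist pads",cast(w,[[211,51],[268,90],[321,46]],.04))
print("lever",cast(s,[459.4,230.6],.059))
to((.505,-.44,.22),-90)
```

```text
pads [[0.546, -0.359], [0.506, -0.254], [0.478, -0.363], [0.453, -0.299], [0.562, -0.296]] [ 0.5083 -0.3136] [ 0.001   0.0014  0.0003 -0.0006 -0.001 ]
top hub [[ 0.5064 -0.3137  0.045 ]] wrist hub [[ 0.5038 -0.3083  0.045 ]] wrist pads [[ 0.5581 -0.2869  0.04  ]
 [ 0.5013 -0.2509  0.04  ]
 [ 0.4486 -0.2938  0.04  ]]
lever [[ 0.3758 -0.3544  0.059 ]]
delta [ 2.945 -0.511  0.004] rot [0.0001 0.0001 0.0215] at [ 0.444  -0.1474  0.2205] [179.9932   0.0129 -88.0671]
```

```bash
for i in 1 2 3; do python3 -m creep '[{"grip":0,"delta_pos":[0.5,-0.09,0],"rotation":[0,0,0]},{"grip":0,"delta_pos":[1,-0.192,0],"rotation":[0,0,0]},{"grip":0,"delta_pos":[1,-0.192,0],"rotation":[0,0,0]}]' | sed -n 2,2p; done
python3 -m creep '[{"grip":0,"delta_pos":[0,0,0.4],"rotation":[0,0,0]},{"grip":0,"delta_pos":[0,0,0.8],"rotation":[0,0,0]},{"grip":0,"delta_pos":[0,0,0.8],"rotation":[0,0,0]}]' | sed -n 2,4p
python3 -m creep '[{"grip":0,"delta_pos":[0,0,0.4],"rotation":[0,0,0]},{"grip":0,"delta_pos":[0,0,0.78],"rotation":[0,0,0]},{"grip":0,"delta_pos":[0,0,0.78],"rotation":[0,0,0]},{"grip":0,"delta_pos":[0,0,0.78],"rotation":[0,0,0]}]' | sed -n 2,5p
python3 -m creep '[{"grip":0,"delta_pos":[-0.1,0,0],"rotation":[0,0,0]},{"grip":0,"delta_pos":[-0.2,0,0],"rotation":[0,0,0]},{"grip":0,"delta_pos":[-0.3,0,0],"rotation":[0,0,0]},{"grip":0,"delta_pos":[-0.4,0,0],"rotation":[0,0,0]},{"grip":0,"delta_pos":[-0.5,0,0],"rotation":[0,0,0]}]' | sed -n 2,4p
python3 -m creep '[{"grip":0,"delta_pos":[-0.1,0,0],"rotation":[0,0,0]},{"grip":0,"delta_pos":[-0.2,0,0],"rotation":[0,0,0]},{"grip":0,"delta_pos":[-0.3,0,0],"rotation":[0,0,0]},{"grip":0,"delta_pos":[-0.4,0,0],"rotation":[0,0,0]},{"grip":0,"delta_pos":[-0.5,0,0],"rotation":[0,0,0]}]' | sed -n 2,4p
python3 - <<'E'
from h import *
s=ctrl.snapshot("wrist"); t=ctrl.snapshot("top"); cv2.imwrite("pics/p1.png",np.vstack([s["color"][:260],cv2.resize(t["color"][140:260,210:490],(640,274))])[...,::-1])
E
```

```text
tool_pos: [0.4686, -0.2475, 0.22]
tool_pos: [0.4918, -0.3467, 0.2194]
tool_pos: [0.5148, -0.4459, 0.2187]
tool_pos: [0.5111, -0.4397, 0.1346]
orientation: [179.5, 0.4, -87.8]
force: [-0.8, 0.3, -1.0]
tool_pos: [0.5145, -0.4433, 0.0645]
orientation: [180.0, -0.1, -87.7]
force: [0.9, 0.2, -0.0]
opening: 0.0874
tool_pos: [0.5117, -0.3936, 0.0638]
orientation: [-180.0, -0.1, -87.8]
force: [-0.0, -4.8, 2.2]
tool_pos: [0.5102, -0.344, 0.0638]
orientation: [-179.9, -0.1, -87.8]
force: [-0.4, -5.7, 1.2]
```

View pics/p1.png

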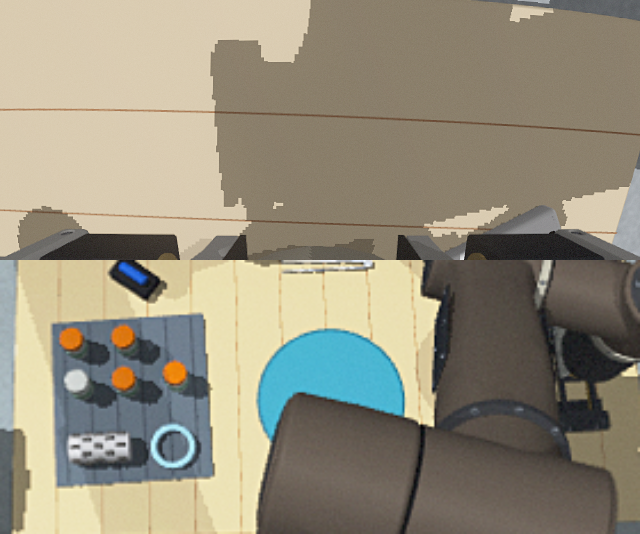

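The picture (8th) shows the vials, hide and ring still in place. The arm hides the tray, and the tail peeks out at (510,235) in the wrist half. The push force is about 5.7 N, so the tray is sliding.

```bash
for i in 1 2 3 4; do python3 -m creep '[{"grip":0,"delta_pos":[-0.1,0,0],"rotation":[0,0,0]},{"grip":0,"delta_pos":[-0.2,0,0],"rotation":[0,0,0]},{"grip":0,"delta_pos":[-0.3,0,0],"rotation":[0,0,0]},{"grip":0,"delta_pos":[-0.4,0,0],"rotation":[0,0,0]},{"grip":0,"delta_pos":[-0.5,0,0],"rotation":[0,0,0]}]' | sed -n 2,4p; done
python3 -m creep '[{"grip":0,"delta_pos":[-0.1,0,0],"rotation":[0,0,0]},{"grip":0,"delta_pos":[-0.2,0,0],"rotation":[0,0,0]},{"grip":0,"delta_pos":[-0.3,0,0],"rotation":[0,0,0]},{"grip":0,"delta_pos":[-0.38,0,0],"rotation":[0,0,0]}]' | sed -n 2,4p
python3 -m creep '[{"grip":0,"delta_pos":[0.3,0,0],"rotation":[0,0,0]},{"grip":0,"delta_pos":[0.6,0,0],"rotation":[0,0,0]},{"grip":0,"delta_pos":[0.6,0,-0.5],"rotation":[0,0,0]},{"grip":0,"delta_pos":[0.6,0,-1],"rotation":[0,0,0]}]' | sed -n 2,4p
python3 - <<'E'
from h import *
s=ctrl.snapshot("scene"); t=ctrl.snapshot("top"); cv2.imwrite("pics/p2.png",np.vstack([cv2.resize(s["color"][160:300,100:380],(640,320)),cv2.resize(t["color"][140:260,210:490],(640,274))])[...,::-1])
E
```

```text
tool_pos: [0.508, -0.2942, 0.0632]
orientation: [-180.0, -0.1, -87.8]
force: [-0.8, -6.4, 0.8]
tool_pos: [0.506, -0.2441, 0.0631]
orientation: [-180.0, -0.1, -87.8]
force: [0.2, -5.0, 1.2]
tool_pos: [0.5042, -0.1941, 0.0632]
orientation: [-180.0, -0.1, -87.8]
force: [0.0, -5.6, 2.1]
tool_pos: [0.5022, -0.1441, 0.0631]
orientation: [-180.0, -0.1, -87.8]
force: [0.5, -6.4, 1.2]
tool_pos: [0.5006, -0.106, 0.0631]
orientation: [-180.0, -0.0, -87.8]
force: [0.8, -6.5, 1.8]
tool_pos: [0.5014, -0.1664, 0.1621]
orientation: [179.7, 0.0, -87.9]
force: [1.5, 0.9, -0.1]
```

View pics/p2.png

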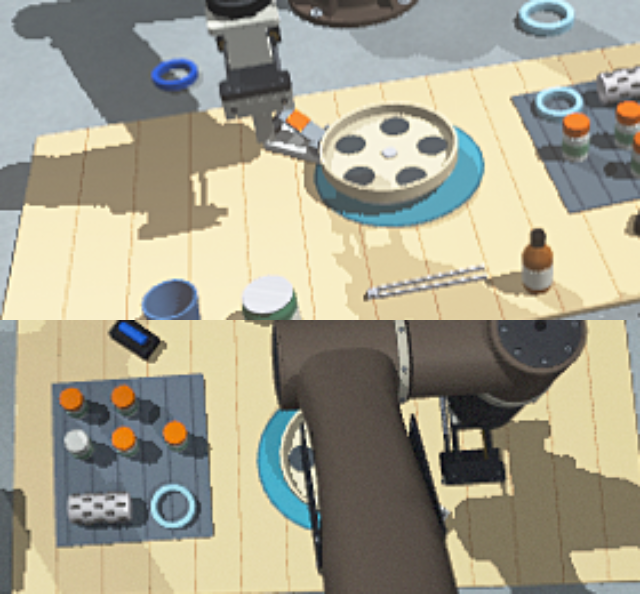

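The picture (9th) shows the platter nearly over the disc. In the scene crop the hub is at (390,153) and the orange lever pad at (297,120). The tray is slightly short, and its tail has swung towards the robot and the right.

```bash
cat >> h.py <<'E'
from scipy.optimize import least_squares
def tray(s,g,rad=45):
    """pad blobs near px guess g -> platter centre, pads; lever pad"""
    H=hsv(s); V=H[...,2].astype(int); S=H[...,1].astype(int); h=H[...,0].astype(int)
    yy,xx=np.mgrid[:400,:640]; m=((xx-g[0])**2+(yy-g[1])**2<rad**2)
    P=np.array([cast(s,c,.040)[0,:2] for c,a,b in blobs((V<115)&(S<110)&m,35) if a<400 and .4<b[2]/b[3]<2.5])
    P0=cast(s,g,.045)[0,:2]; P=P[abs(np.hypot(*(P-P0).T)-.058)<.012]
    f=least_squares(lambda c:np.hypot(*(P-c).T)-.058,P0)
    return P,f.x,f.fun
E
python3 - <<'E'
from h import *
s=ctrl.snapshot("scene")
P,c,r=tray(s,[270.6,226.9],40); print(P.round(3),c,r, "hub",cast(s,[270.6,226.9],.045))
H=hsv(s);m=np.zeros(H.shape[:2],bool);m[200:225,205:250]=1
for b in blobs((H[...,0]>4)&(H[...,0]<16)&(H[...,1]>170)&(H[...,2]>130)&m,5): print("lever",b,cast(s,b[0],.059))
E
```

```text
[[ 0.443  0.002]
 [ 0.466 -0.063]
 [ 0.496  0.045]
 [ 0.533 -0.058]
 [ 0.549  0.004]] [ 0.4961 -0.0138] [-0.0025 -0.0007  0.0003 -0.0008 -0.0024] hub [[ 0.5058 -0.013   0.045 ]]
lever (array([229.8776, 212.2857]), np.int32(49), array([225, 209,  11,   8], dtype=int32)) [[ 0.4196 -0.1266  0.059 ]]
```

```bash
python3 -m creep '[{"grip":0.5,"delta_pos":[0,0,-0.2],"rotation":[0,0,0.09]},{"grip":1,"delta_pos":[0,0,-0.4],"rotation":[0,0,0.18]},{"grip":1,"delta_pos":[0,0,-0.4],"rotation":[0,0,0.27]},{"grip":1,"delta_pos":[0,0,-0.4],"rotation":[0,0,0.36]},{"grip":1,"delta_pos":[0,0,-0.4],"rotation":[0,0,0.41]}]' | sed -n 2,5p
python3 - <<'E'
from h import *
to((.416,-.131,.2),-124.8)
s=ctrl.snapshot("wrist");  cv2.imwrite("pics/w3.png",s["color"][:300,...,::-1]);
E
```

```text
tool_pos: [0.5023, -0.1654, 0.202]
orientation: [179.9, -0.0, -125.1]
force: [-0.8, 0.2, 0.5]
opening: 0.0528
delta [0.214 0.904 0.021] rot [ 0.0008 -0.0001 -0.0029] at [ 0.5023 -0.1654  0.202 ] [ 179.9285   -0.0057 -125.0613]
```

View pics/w3.png

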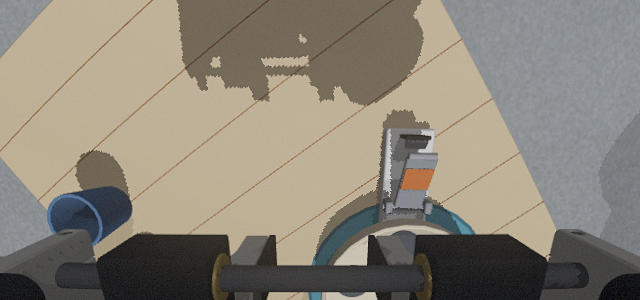

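The picture (10th) shows the orange pad at (417,179), the catch at (415,140) and the tail running straight up the image, so the tool is aligned with the tail.

Run:
```python
from h import *
s=ctrl.snapshot("wrist"); H=hsv(s);m=np.zeros(H.shape[:2],bool);m[150:205,385:445]=1
for b in blobs((H[...,0]>4)&(H[...,0]<18)&(H[...,1]>140)&(H[...,2]>100)&m,20): print("lever",b,cast(s,b[0],.059))
L=cast(s,[[386,130],[383,205]],.026);print("tail left edge",L,np.degrees(np.arctan2(*(L[0]-L[1])[[1,0]])))
```

```text
lever (array([416.6566, 178.4088]), np.int32(565), array([400, 169,  35,  20], dtype=int32)) [[ 0.4155 -0.1283  0.059 ]]
tail left edge [[ 0.4107 -0.1793  0.026 ]
 [ 0.4564 -0.1123  0.026 ]] -124.29519359152172
```

```bash
python3 -m creep '[{"grip":1,"delta_pos":[0.1,0.45,0],"rotation":[0,0,0]},{"grip":1,"delta_pos":[0.22,0.91,0],"rotation":[0,0,0]},{"grip":1,"delta_pos":[0.22,0.91,0.5],"rotation":[0,0,0]},{"grip":1,"delta_pos":[0.22,0.91,1],"rotation":[0,0,0]},{"grip":1,"delta_pos":[0.22,0.91,1],"rotation":[0,0,0]}]' 
python3 -m creep '[{"grip":1,"delta_pos":[0,0,0.1],"rotation":[0,0,0]},{"grip":1,"delta_pos":[0,0,0.2],"rotation":[0,0,0]},{"grip":1,"delta_pos":[0,0,0.25],"rotation":[0,0,0]},{"grip":1,"delta_pos":[0,0,0.25],"rotation":[0,0,0]}]' | sed -n 2,5p
python3 -m creep '[{"grip":1,"delta_pos":[0,0,0.05],"rotation":[0,0,0]},{"grip":1,"delta_pos":[0,0,0.1],"rotation":[0,0,0]},{"grip":1,"delta_pos":[0,0,0.12],"rotation":[0,0,0]},{"grip":1,"delta_pos":[0,0,0.12],"rotation":[0,0,0]}]' | sed -n 2,5p
```

```text
clock: 20.1
tool_pos: [0.411, -0.132, 0.0984]
orientation: [179.6, -0.3, -124.7]
force: [-0.6, -0.4, -0.1]
opening: 0.0054
gripper_force: 0.0
tool_pos: [0.4167, -0.1321, 0.0781]
orientation: [-179.9, 0.0, -124.7]
force: [0.2, -0.6, 4.6]
opening: 0.0003
tool_pos: [0.4161, -0.1325, 0.0665]
orientation: [-179.9, -0.0, -124.7]
force: [-1.4, -3.4, 6.2]
opening: 0.0004
```

```bash
python3 -m creep '[{"grip":1,"delta_pos":[0,0,0.03],"rotation":[0,0,0]},{"grip":1,"delta_pos":[0,0,0.05],"rotation":[0,0,0]},{"grip":1,"delta_pos":[0,0,0.05],"rotation":[0,0,0]}]' | sed -n 2,5p
python3 -m creep '[{"grip":1,"delta_pos":[0,0,0.01],"rotation":[0,0,0]},{"grip":1,"delta_pos":[0,0,0.02],"rotation":[0,0,0]},{"grip":1,"delta_pos":[0,0,0.02],"rotation":[0,0,0]}]' | sed -n 2,5p
python3 -m creep '[{"grip":1,"delta_pos":[0,0,0.01],"rotation":[0,0,0]},{"grip":1,"delta_pos":[0,0,0.015],"rotation":[0,0,0]},{"grip":1,"delta_pos":[0,0,0.015],"rotation":[0,0,0]}]' | sed -n 2,5p
```

```text
tool_pos: [0.4159, -0.1325, 0.0614]
orientation: [-180.0, -0.0, -124.7]
force: [-0.4, -2.7, 4.4]
opening: 0.0004
tool_pos: [0.4158, -0.1326, 0.0596]
orientation: [-180.0, -0.0, -124.7]
force: [-1.6, -5.6, 9.4]
opening: 0.0005
tool_pos: [0.4158, -0.1327, 0.0584]
orientation: [-180.0, -0.0, -124.7]
force: [-2.3, -4.4, 11.0]
opening: 0.0007
```

```bash
python3 -m creep '[{"grip":1,"delta_pos":[0,0,0.01],"rotation":[0,0,0]},{"grip":1,"delta_pos":[0,0,0.015],"rotation":[0,0,0]},{"grip":1,"delta_pos":[0,0,0.015],"rotation":[0,0,0]}]' | sed -n 2,5p
python3 -m creep '[{"grip":1,"delta_pos":[0,0,0.01],"rotation":[0,0,0]},{"grip":1,"delta_pos":[0,0,0.015],"rotation":[0,0,0]},{"grip":1,"delta_pos":[0,0,0.015],"rotation":[0,0,0]}]' | sed -n 2,5p
```

```text
tool_pos: [0.416, -0.1328, 0.058]
orientation: [-179.9, -0.0, -124.7]
force: [-8.0, -2.9, 29.5]
opening: 0.0005
tool_pos: [0.4161, -0.1329, 0.0576]
orientation: [-179.9, -0.0, -124.6]
force: [-13.5, -1.1, 48.0]
opening: 0.0006
```

```bash
python3 -m creep '[{"grip":1,"delta_pos":[0,0,-0.2],"rotation":[0,0,0]},{"grip":1,"delta_pos":[0,0,-0.6],"rotation":[0,0,0]},{"grip":1,"delta_pos":[0,0,-1],"rotation":[0,0,0]},{"grip":1,"delta_pos":[0,0,-1],"rotation":[0,0,0]}]' | sed -n 2,4p
python3 -m creep '[{"grip":1,"delta_pos":[-0.5,0,-0.5],"rotation":[0,0,0]},{"grip":0.5,"delta_pos":[-1,0,-1],"rotation":[0,0,0]},{"grip":0.5,"delta_pos":[-1,0,-1],"rotation":[0,0,0]},{"grip":0.5,"delta_pos":[-1,0,-1],"rotation":[0,0,0]}]' | sed -n 2,4p
python3 - <<'E'
from h import *
s=ctrl.snapshot("wrist"); cv2.imwrite("pics/w4.png",s["color"][...,::-1])
u,v=proj(s,[[.416,-.13,.04]])[0]; print(u,v)
E
```

```text
tool_pos: [0.4188, -0.132, 0.1597]
orientation: [-179.6, 0.3, -124.7]
force: [-0.2, -0.0, -1.0]
tool_pos: [0.4763, -0.0475, 0.2586]
orientation: [-179.7, 0.3, -124.6]
force: [-1.1, 0.3, -0.9]
325.39293322395713 93.2942944367615
```

View pics/w4.png

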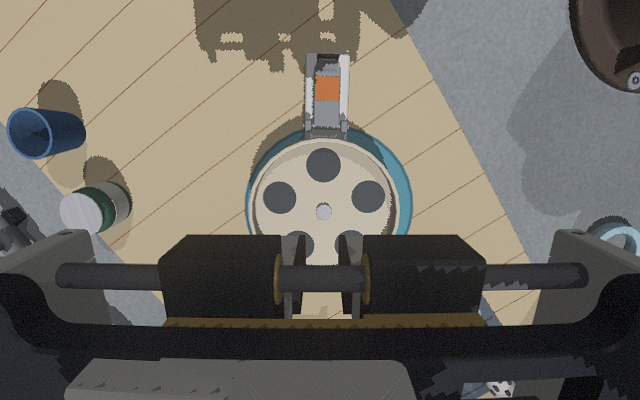

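The picture (11th) shows the lever lying flat under the catch: pad at (328,88), catch at (328,60). The hub is at (323,211), and the disc rim shows evenly on both sides, about x = 246 and 413.

Run:
```python
from h import *
s=ctrl.snapshot("wrist"); sc=ctrl.snapshot("scene")
P,c,r=tray(s,[323,211],110); print("wrist",P.round(3),c,r)
P2,c2,r2=tray(sc,[271,227],40); print("scene",P2.round(3),c2,r2)
for z in(.04,.059): print("lever r",z,np.hypot(*(cast(s,[328,88.5],z)[0,:2]-c)),"len",np.diff(cast(s,[[328,76],[328,101]],z),axis=0))
H=hsv(s);m=((H[...,0]>88)&(H[...,0]<104)&(H[...,1]>110)).astype(np.uint8);m[235:]=0;m[:,:240]=0;m[:,420:]=0
c=max(cv2.findContours(m,0,1)[0],key=cv2.contourArea).reshape(-1,2);W=cast(s,c,.012)[:,:2]
f=least_squares(lambda p:np.hypot(*(W-p).T)-.115,[.498,-.004],loss="soft_l1",f_scale=.001);print("disc inner-biased",f.x,np.median(abs(f.fun)))
H=hsv(sc);m=((H[...,0]>88)&(H[...,0]<104)&(H[...,1]>110)).astype(np.uint8);m[:,:230]=0;m[:,320:]=0;m[:195]=0
c=cv2.convexHull(max(cv2.findContours(m,0,1)[0],key=cv2.contourArea)).reshape(-1,2);W=cast(sc,c,.012)[:,:2]
f=least_squares(lambda p:np.hypot(*(W-p).T)-.115,[.498,-.004],loss="soft_l1",f_scale=.001);print("disc scene",f.x,f.fun.round(3))
```

```text
Traceback (most recent call last):
  File "h.py", line 30, in tray
    P0=cast(s,g,.045)[0,:2]; P=P[abs(np.hypot(*(P-P0).T)-.058)<.012]
                                                ~^~~
ValueError: operands could not be broadcast together with shapes (0,) (2,)
```

Blob sizes in the wrist view exceed my area limit; I'll use the pixel values read from the picture there.

Run:
```python
from h import *
s=ctrl.snapshot("wrist"); sc=ctrl.snapshot("scene")
P=cast(s,[[322.5,165],[279,197.5],[368.5,196.5]],.04)[:,:2]
c=least_squares(lambda c:np.hypot(*(P-c).T)-.058,[.498,-.01]).x; print("wrist",P.round(3),c)
P2,c2,r2=tray(sc,[271,227],40); print("scene",P2.round(3),c2,r2)
for z in(.04,.059): print("lever r",z,np.hypot(*(cast(s,[328,88.5],z)[0,:2]-c)),"len",np.linalg.norm(np.diff(cast(s,[[328,76],[328,101]],z),axis=0)))
for q,b,p in((s,(240,420,120,235),"wrist"),(sc,(230,320,195,300),"scene")):
    H=hsv(q);m=((H[...,0]>88)&(H[...,0]<104)&(H[...,1]>110)).astype(np.uint8);k=np.zeros_like(m);k[b[2]:b[3],b[0]:b[1]]=1
    e=cv2.convexHull(np.vstack(cv2.findContours(m*k,0,1)[0])).reshape(-1,2);e=e[e[:,1]<b[3]-3];W=cast(q,e,.012)[:,:2]
    f=least_squares(lambda p:np.hypot(*(W-p).T)-.115,[.498,-.004],loss="soft_l1",f_scale=.001);print("disc",p,f.x,f.fun.round(3))
```

```text
wrist [[ 0.459 -0.067]
 [ 0.526 -0.065]
 [ 0.434 -0.003]] [ 0.4902 -0.0184]
scene [[ 0.443  0.002]
 [ 0.466 -0.063]
 [ 0.496  0.045]
 [ 0.532 -0.058]] [ 0.4973 -0.0131] [-0.0013  0.0006 -0.0004 -0.0015]
lever r 0.04 0.14446526676154517 len 0.026710249590560755
lever r 0.059 0.14269624288446267 len 0.025264264755468512
disc wrist [ 0.4985 -0.0014] [-0.002 -0.002 -0.001 -0.001 -0.001 -0.    -0.    -0.    -0.001  0.
  0.001  0.001 -0.     0.    -0.    -0.    -0.    -0.    -0.001 -0.001]
disc scene [ 0.4947 -0.0037] [ 0.     0.     0.001  0.001  0.001  0.    -0.    -0.    -0.    -0.001
 -0.    -0.    -0.    -0.    -0.001 -0.004 -0.011 -0.006 -0.004 -0.003
 -0.002 -0.001 -0.001  0.   ]
```

```bash
for i in 1 2 3; do python3 -m creep '[{"grip":0.32,"delta_pos":[-0.45,0.19,0.05],"rotation":[0,0,0]},{"grip":0.32,"delta_pos":[-0.875,0.375,0.15],"rotation":[0,0,0]},{"grip":0.32,"delta_pos":[-0.875,0.375,0.15],"rotation":[0,0,0]}]' | sed -n 2,2p; done
cat >> h.py <<'E'
def caps(s):
    H=hsv(s); h,S,V=[H[...,i].astype(int) for i in range(3)]; m=np.zeros(h.shape,bool); m[150:265,225:385]=1
    return [(a,cast(s,c,.072)[0,:2].round(4)) for c,a,b in blobs((h>5)&(h<18)&(S>170)&(V>120)&m,8)]
def discfit(q,b):
    H=hsv(q);m=((H[...,0]>88)&(H[...,0]<104)&(H[...,1]>110)).astype(np.uint8);k=np.zeros_like(m);k[b[2]:b[3],b[0]:b[1]]=1
    e=cv2.convexHull(np.vstack(cv2.findContours(m*k,0,1)[0])).reshape(-1,2);W=cast(q,e,.012)[:,:2]
    f=least_squares(lambda p:np.hypot(*(W-p).T)-.115,[.498,-.004],loss="soft_l1",f_scale=.001);return f.x,f.fun.round(3)
E
python3 - <<'E'
from h import *
t=ctrl.snapshot("top"); cv2.imwrite("pics/t5.png",np.hstack([cv2.resize(t["color"][150:260,310:410],(500,550)),cv2.resize(t["color"][150:260,220:310],(300,366))[:0].reshape(0,300,3) if 0 else np.vstack([cv2.resize(t["color"][150:260,220:310],(300,366)),np.zeros((184,300,3),np.uint8)])])[...,::-1])
print(caps(t)); 
try:
    P,c,r=tray(t,[357,200],32); print("top",P.round(3),c,r)
except Exception as e: print(e)
print("disc",discfit(t,(315,395,165,240)))
to((.535,.2316,.16))
E
```

```text
tool_pos: [0.4914, 0.046, 0.2372]
tool_pos: [0.5108, 0.1392, 0.222]
tool_pos: [0.5299, 0.2323, 0.2067]
[(np.int32(19), array([0.5857, 0.3114])), (np.int32(42), array([0.5339, 0.2262]))]
top [[ 0.553  0.005]
 [ 0.535 -0.062]
 [ 0.497  0.041]] [ 0.4994 -0.0169] [ 0.0002 -0.0003 -0.0003]
disc (array([ 0.5003, -0.0059]), array([-0.003, -0.004, -0.004, -0.003, -0.003, -0.002, -0.002, -0.002,
       -0.002, -0.002, -0.001, -0.001, -0.001, -0.002, -0.001, -0.   ,
       -0.001, -0.002, -0.001, -0.001, -0.002, -0.002, -0.002, -0.002,
       -0.002, -0.002, -0.002, -0.003, -0.002, -0.001, -0.003, -0.003]))
delta [-0.043 -0.041  0.471] rot [0. 0. 0.] at [0.5293 0.2305 0.2072] [ 179.9427   -0.1959 -124.6616]
```

View pics/t5.png

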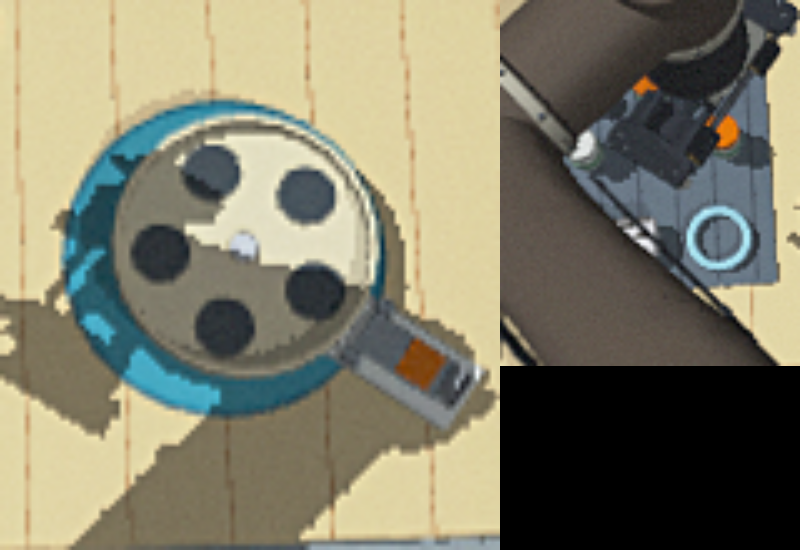

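The picture (12th) shows the tray locked on the disc, with the lever flat and hooked at crop (440,370). The hub is at (243,250) and the disc centre at about (225,258), so the tray is about 12 mm off, within limits. The ring is on the mat, and the vial caps are partly hidden by the arm.

```bash
python3 -m creep '[{"grip":0.32,"delta_pos":[-0.043,-0.041,0.4],"rotation":[0,0,0]},{"grip":0.32,"delta_pos":[-0.043,-0.041,0.8],"rotation":[0,0,0]},{"grip":0.32,"delta_pos":[-0.043,-0.041,0.9],"rotation":[0,0,0]},{"grip":0.32,"delta_pos":[-0.043,-0.041,0.9],"rotation":[0,0,0]}]' | sed -n 2,5p
python3 -m creep '[{"grip":0.32,"delta_pos":[0,0,0.3],"rotation":[0,0,0]},{"grip":0.32,"delta_pos":[0,0,0.55],"rotation":[0,0,0]},{"grip":0.32,"delta_pos":[0,0,0.55],"rotation":[0,0,0]}]' | sed -n 2,5p
python3 -m creep '[{"grip":1,"delta_pos":[0,0,0],"rotation":[0,0,0]},{"grip":1,"delta_pos":[0,0,0],"rotation":[0,0,0]},{"grip":1,"delta_pos":[0,0,0],"rotation":[0,0,0]},{"grip":1,"delta_pos":[0,0,0],"rotation":[0,0,0]}]' | sed -n 2,6p
python3 -m creep '[{"grip":1,"delta_pos":[0,0,-0.4],"rotation":[0,0,0]},{"grip":1,"delta_pos":[0,0,-0.9],"rotation":[0,0,0]},{"grip":1,"delta_pos":[0,0,-0.9],"rotation":[0,0,0]},{"grip":1,"delta_pos":[0,0,-0.9],"rotation":[0,0,0]}]' | sed -n 2,6p
python3 - <<'E'
from h import *
t=ctrl.snapshot("top")
P=cast(t,np.array([[212,172],[306,195],[160,252],[225,327],[315,290]])/5+[310,150],.04)[:,:2]
c=least_squares(lambda c:np.hypot(*(P-c).T)-.058,[.498,-.01]); print(P.round(4),c.x,c.fun)
o=cast(t,np.array([[243,250]])/5+[310,150],.045); print(o)
a=np.degrees(np.arctan2(*(P-c.x).T[::-1])); print(a)
ph=np.median((a-a[0]+36)%72-36)+a[0]; print(ph, [ (c.x+.058*np.array([np.cos(np.radians(ph+72*k)),np.sin(np.radians(ph+72*k))])).round(4).tolist() for k in range(5)])
E
```

```text
tool_pos: [0.5347, 0.2292, 0.118]
orientation: [180.0, -0.2, -124.8]
force: [0.3, -0.0, 0.4]
opening: 0.0596
tool_pos: [0.5349, 0.23, 0.0635]
orientation: [180.0, -0.1, -124.8]
force: [-0.3, -0.5, 0.4]
opening: 0.0596
tool_pos: [0.5361, 0.2317, 0.0657]
orientation: [-180.0, 0.1, -124.7]
force: [-2.4, -0.2, 5.9]
opening: 0.0356
gripper_force: 30.0
tool_pos: [0.5361, 0.2317, 0.1561]
orientation: [-180.0, 0.2, -124.7]
force: [-0.1, 0.4, -1.4]
opening: 0.0357
gripper_force: 30.0
[[ 0.5529  0.002 ]
 [ 0.5344 -0.063 ]
 [ 0.4966  0.0407]
 [ 0.4424 -0.0021]
 [ 0.4666 -0.0657]] [ 0.4984 -0.0174] [-0.0002  0.0002  0.0001  0.     -0.0001]
[[ 0.4953 -0.0166  0.045 ]]
[  19.5829  -51.7029   91.7331  164.7912 -123.3399]
20.29714188446257 [[0.5528, 0.0028], [0.4961, 0.0406], [0.4426, -0.0017], [0.4662, -0.0656], [0.5343, -0.0629]]
```

```bash
for i in 1 2 3; do python3 -m creep '[{"grip":1,"delta_pos":[0.35,-0.24,0],"rotation":[0,0,0]},{"grip":1,"delta_pos":[0.7,-0.48,0],"rotation":[0,0,0]},{"grip":1,"delta_pos":[0.806,-0.55,0],"rotation":[0,0,0]},{"grip":1,"delta_pos":[0.806,-0.55,0],"rotation":[0,0,0]}]' | sed -n 2,2p; done
python3 -m creep '[{"grip":1,"delta_pos":[0,0,0.25],"rotation":[0,0,0]},{"grip":1,"delta_pos":[0,0,0.5],"rotation":[0,0,0]},{"grip":1,"delta_pos":[0,0,0.5],"rotation":[0,0,0]}]' | sed -n 2,6p
python3 -c "
from h import *
to((.534,-.061,.090))"
```

```text
tool_pos: [0.5339, 0.1314, 0.153]
tool_pos: [0.5338, 0.0349, 0.1534]
tool_pos: [0.5335, -0.062, 0.1537]
tool_pos: [0.5315, -0.0604, 0.1012]
orientation: [179.8, -0.2, -124.7]
force: [-0.8, -1.4, -0.5]
opening: 0.0355
gripper_force: 30.0
delta [-0.01  -0.025  0.111] rot [0. 0. 0.] at [ 0.5315 -0.0604  0.1012] [ 179.7551   -0.2099 -124.7219]
```

```bash
python3 -m creep '[{"grip":1,"delta_pos":[0,0,0.06],"rotation":[0,0,0]},{"grip":1,"delta_pos":[0,0,0.12],"rotation":[0,0,0]},{"grip":1,"delta_pos":[0,0,0.13],"rotation":[0,0,0]},{"grip":1,"delta_pos":[0,0,0.13],"rotation":[0,0,0]}]' | sed -n 2,4p
python3 -m creep '[{"grip":1,"delta_pos":[0,0,0.01],"rotation":[0,0,0]},{"grip":1,"delta_pos":[0,0,0.015],"rotation":[0,0,0]},{"grip":1,"delta_pos":[0,0,0.015],"rotation":[0,0,0]}]' | sed -n 2,4p
```

```text
tool_pos: [0.5336, -0.0614, 0.0915]
orientation: [-180.0, 0.0, -124.7]
force: [-0.2, 0.5, -0.6]
tool_pos: [0.5338, -0.0615, 0.0906]
orientation: [-179.9, 0.1, -124.7]
force: [-1.8, 0.7, 4.9]
```

```bash
python3 -m creep '[{"grip":0.32,"delta_pos":[0,0,0],"rotation":[0,0,0]},{"grip":0.32,"delta_pos":[0,0,0],"rotation":[0,0,0]},{"grip":0.32,"delta_pos":[0,0,0],"rotation":[0,0,0]}]' | sed -n 4,5p
python3 -m creep '[{"grip":0.32,"delta_pos":[0,0,-0.3],"rotation":[0,0,0]},{"grip":0.32,"delta_pos":[0,0,-0.7],"rotation":[0,0,0]},{"grip":0.32,"delta_pos":[0,0,-1],"rotation":[0,0,0]},{"grip":0.32,"delta_pos":[0,0,-1],"rotation":[0,0,0]}]' | sed -n 2,5p
python3 - <<'E'
from h import *
t=ctrl.snapshot("top"); print(caps(t)); s=ctrl.snapshot("scene")
cv2.imwrite("pics/s6.png",cv2.resize(s["color"][160:300,180:440],(780,420))[...,::-1])
to((.529,.3093,.16))
E
```

```text
force: [-0.5, 0.4, 0.3]
opening: 0.054
tool_pos: [0.5358, -0.0614, 0.1942]
orientation: [-179.7, 0.3, -124.7]
force: [0.8, 0.6, -0.6]
opening: 0.0597
[(np.int32(73), array([0.5939, 0.3093])), (np.int32(72), array([0.5931, 0.3879])), (np.int32(77), array([0.529 , 0.3089]))]
delta [-3.02   2.151  0.305] rot [0. 0. 0.] at [ 0.5335 -0.0615  0.1902] [-179.9475    0.0821 -124.757 ]
```

View pics/s6.png

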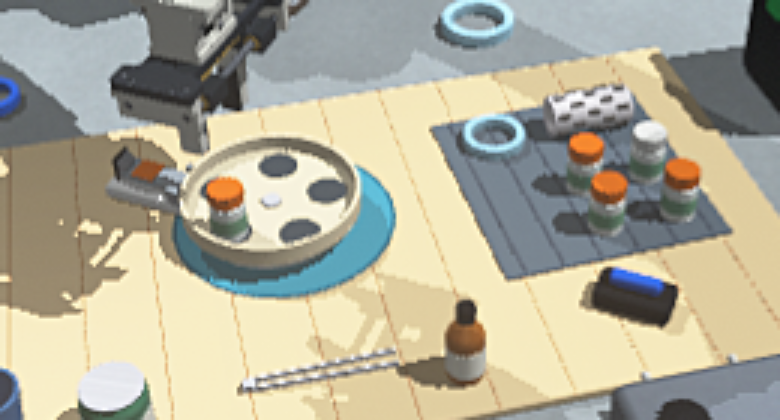

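The picture (13th) shows the first vial standing upright on its pad at (228,215), the lever held down, and three orange vials plus the white jar left on the mat.

```bash
for i in 1 2 3 4; do python3 -m creep '[{"grip":0.32,"delta_pos":[-0.38,0.27,0],"rotation":[0,0,0]},{"grip":0.32,"delta_pos":[-0.755,0.538,0],"rotation":[0,0,0]},{"grip":0.32,"delta_pos":[-0.755,0.538,0],"rotation":[0,0,0]}]' | sed -n 2,2p; done
python3 -m creep '[{"grip":0.32,"delta_pos":[0,0,0.4],"rotation":[0,0,0]},{"grip":0.32,"delta_pos":[0,0,0.7],"rotation":[0,0,0]},{"grip":0.32,"delta_pos":[0,0,0.7],"rotation":[0,0,0]}]' | sed -n 2,5p
python3 -c "
from h import *
to((.529,.3091,.063))"
```

```text
tool_pos: [0.5318, 0.0346, 0.1884]
tool_pos: [0.5307, 0.1273, 0.1883]
tool_pos: [0.5297, 0.2199, 0.1882]
tool_pos: [0.5285, 0.3124, 0.1879]
tool_pos: [0.526, 0.3061, 0.1144]
orientation: [179.9, -0.5, -124.8]
force: [0.3, -0.7, -0.3]
opening: 0.0594
delta [-0.047 -0.008  0.513] rot [0. 0. 0.] at [0.526  0.3061 0.1144] [ 179.8638   -0.5475 -124.8115]
```

```bash
python3 -m creep '[{"grip":0.32,"delta_pos":[0,0,0.3],"rotation":[0,0,0]},{"grip":0.32,"delta_pos":[0,0,0.56],"rotation":[0,0,0]},{"grip":0.32,"delta_pos":[0,0,0.56],"rotation":[0,0,0]}]' | sed -n 2,5p
python3 -m creep '[{"grip":1,"delta_pos":[0,0,0],"rotation":[0,0,0]},{"grip":1,"delta_pos":[0,0,0],"rotation":[0,0,0]},{"grip":1,"delta_pos":[0,0,0],"rotation":[0,0,0]},{"grip":1,"delta_pos":[0,0,0],"rotation":[0,0,0]}]' | sed -n 2,6p
python3 -m creep '[{"grip":1,"delta_pos":[0,0,-0.4],"rotation":[0,0,0]},{"grip":1,"delta_pos":[0,0,-0.9],"rotation":[0,0,0]},{"grip":1,"delta_pos":[0,0,-0.9],"rotation":[0,0,0]},{"grip":1,"delta_pos":[0,0,-0.9],"rotation":[0,0,0]}]' | sed -n 2,6p
python3 -c "
from h import *
to((.442,.000,.153))"
```

```text
tool_pos: [0.5274, 0.3071, 0.0613]
orientation: [179.9, -0.3, -124.8]
force: [-1.1, -0.5, 0.1]
opening: 0.0592
tool_pos: [0.5292, 0.3098, 0.0652]
orientation: [-180.0, 0.1, -124.7]
force: [-2.1, -0.6, 5.0]
opening: 0.0355
gripper_force: 30.0
tool_pos: [0.5292, 0.31, 0.1559]
orientation: [-180.0, 0.2, -124.7]
force: [-1.0, -1.1, -1.0]
opening: 0.0353
gripper_force: 30.0
delta [ 3.044 -1.05   0.017] rot [0. 0. 0.] at [0.5292 0.31   0.1559] [-179.9744    0.2463 -124.7385]
```

```bash
for i in 1 2 3 4; do python3 -m creep '[{"grip":1,"delta_pos":[0.38,-0.13,0],"rotation":[0,0,0]},{"grip":1,"delta_pos":[0.7,-0.24,0],"rotation":[0,0,0]},{"grip":1,"delta_pos":[0.76,-0.262,0],"rotation":[0,0,0]},{"grip":1,"delta_pos":[0.76,-0.262,0],"rotation":[0,0,0]}]' | sed -n 2,2p; done
python3 -m creep '[{"grip":1,"delta_pos":[0,0,0.25],"rotation":[0,0,0]},{"grip":1,"delta_pos":[0,0,0.5],"rotation":[0,0,0]},{"grip":1,"delta_pos":[0,0,0.5],"rotation":[0,0,0]}]' | sed -n 2,6p
python3 -m creep '[{"grip":1,"delta_pos":[0,0,0.06],"rotation":[0,0,0]},{"grip":1,"delta_pos":[0,0,0.1],"rotation":[0,0,0]},{"grip":1,"delta_pos":[0,0,0.12],"rotation":[0,0,0]},{"grip":1,"delta_pos":[0,0,0.12],"rotation":[0,0,0]}]' | sed -n 2,4p
```

```text
tool_pos: [0.5062, 0.2306, 0.1532]
tool_pos: [0.4852, 0.1543, 0.1536]
tool_pos: [0.4639, 0.0774, 0.1538]
tool_pos: [0.4424, 0.0001, 0.1538]
tool_pos: [0.4407, 0.0005, 0.1013]
orientation: [179.8, -0.2, -124.7]
force: [-0.1, 0.3, -0.4]
opening: 0.0354
gripper_force: 30.0
tool_pos: [0.4418, -0.0001, 0.092]
orientation: [-180.0, 0.0, -124.7]
force: [-0.0, -0.2, -0.6]
```

```bash
python3 -m creep '[{"grip":1,"delta_pos":[0,0,0.015],"rotation":[0,0,0]},{"grip":1,"delta_pos":[0,0,0.025],"rotation":[0,0,0]},{"grip":1,"delta_pos":[0,0,0.025],"rotation":[0,0,0]}]' | sed -n 2,4p
python3 -m creep '[{"grip":0.32,"delta_pos":[0,0,0],"rotation":[0,0,0]},{"grip":0.32,"delta_pos":[0,0,0],"rotation":[0,0,0]},{"grip":0.32,"delta_pos":[0,0,0],"rotation":[0,0,0]}]' | sed -n 4,5p
python3 -m creep '[{"grip":0.32,"delta_pos":[0,0,-0.3],"rotation":[0,0,0]},{"grip":0.32,"delta_pos":[0,0,-0.7],"rotation":[0,0,0]},{"grip":0.32,"delta_pos":[0,0,-1],"rotation":[0,0,0]},{"grip":0.32,"delta_pos":[0,0,-1],"rotation":[0,0,0]}]' | sed -n 2,5p
python3 - <<'E'
from h import *
t=ctrl.snapshot("top"); print(caps(t))
to((.594,.309,.19))
E
```

```text
tool_pos: [0.4418, -0.0002, 0.09]
orientation: [-180.0, 0.0, -124.7]
force: [-2.9, 1.9, 8.6]
force: [-0.3, -0.4, -0.0]
opening: 0.0536
tool_pos: [0.4438, 0.0004, 0.1932]
orientation: [-179.7, 0.3, -124.7]
force: [1.1, 0.5, 0.2]
opening: 0.0596
[(np.int32(73), array([0.5937, 0.3096])), (np.int32(72), array([0.5929, 0.3879])), (np.int32(32), array([ 0.4555, -0.0072]))]
delta [-3.401  0.516  0.023] rot [0. 0. 0.] at [0.4426 0.0002 0.1911] [-179.8605    0.2238 -124.7353]
```

```bash
for i in 1 2 3 4; do python3 -m creep '[{"grip":0.32,"delta_pos":[-0.43,0.065,0],"rotation":[0,0,0]},{"grip":0.32,"delta_pos":[-0.851,0.128,0],"rotation":[0,0,0]},{"grip":0.32,"delta_pos":[-0.851,0.128,0],"rotation":[0,0,0]}]' | sed -n 2,2p; done
python3 -m creep '[{"grip":0.32,"delta_pos":[0,0,0.4],"rotation":[0,0,0]},{"grip":0.32,"delta_pos":[0,0,0.7],"rotation":[0,0,0]},{"grip":0.32,"delta_pos":[0,0,0.7],"rotation":[0,0,0]},{"grip":0.32,"delta_pos":[0,0,0.7],"rotation":[0,0,0]}]' | sed -n 2,5p
python3 -c "
from h import *
to((.594,.3093,.063))"
```

```text
tool_pos: [0.4812, 0.0799, 0.1881]
tool_pos: [0.519, 0.1572, 0.1876]
tool_pos: [0.5568, 0.2343, 0.1871]
tool_pos: [0.5944, 0.3115, 0.1866]
tool_pos: [0.5932, 0.3078, 0.1187]
orientation: [180.0, -0.1, -124.7]
force: [0.0, -0.1, 1.7]
opening: 0.0595
delta [-0.018  0.002  0.557] rot [0. 0. 0.] at [0.5932 0.3078 0.1187] [ 179.9993   -0.13   -124.7373]
```

```bash
python3 -m creep '[{"grip":0.32,"delta_pos":[0,0,0.3],"rotation":[0,0,0]},{"grip":0.32,"delta_pos":[0,0,0.56],"rotation":[0,0,0]},{"grip":0.32,"delta_pos":[0,0,0.56],"rotation":[0,0,0]}]' | sed -n 2,5p
python3 -m creep '[{"grip":1,"delta_pos":[0,0,0],"rotation":[0,0,0]},{"grip":1,"delta_pos":[0,0,0],"rotation":[0,0,0]},{"grip":1,"delta_pos":[0,0,0],"rotation":[0,0,0]},{"grip":1,"delta_pos":[0,0,0],"rotation":[0,0,0]}]' | sed -n 2,6p
python3 -m creep '[{"grip":1,"delta_pos":[0,0,-0.4],"rotation":[0,0,0]},{"grip":1,"delta_pos":[0,0,-0.9],"rotation":[0,0,0]},{"grip":1,"delta_pos":[0,0,-0.9],"rotation":[0,0,0]},{"grip":1,"delta_pos":[0,0,-0.9],"rotation":[0,0,0]}]' | sed -n 2,6p
python3 -c "
from h import *
to((.552,.0045,.153))"
```

```text
tool_pos: [0.5924, 0.3076, 0.0618]
orientation: [179.9, -0.2, -124.8]
force: [-0.4, -1.1, -0.0]
opening: 0.0594
tool_pos: [0.594, 0.3091, 0.0648]
orientation: [-180.0, 0.1, -124.7]
force: [-2.2, -0.0, 5.4]
opening: 0.0353
gripper_force: 30.0
tool_pos: [0.5941, 0.3093, 0.1556]
orientation: [-180.0, 0.2, -124.7]
force: [0.2, -0.9, -1.4]
opening: 0.0354
gripper_force: 30.0
delta [ 2.744 -1.391  0.015] rot [0. 0. 0.] at [0.5941 0.3093 0.1556] [-179.9559    0.2446 -124.747 ]
```

```bash
for i in 1 2 3; do python3 -m creep '[{"grip":1,"delta_pos":[0.4,-0.2,0],"rotation":[0,0,0]},{"grip":1,"delta_pos":[0.8,-0.405,0],"rotation":[0,0,0]},{"grip":1,"delta_pos":[0.915,-0.464,0],"rotation":[0,0,0]},{"grip":1,"delta_pos":[0.915,-0.464,0],"rotation":[0,0,0]}]' | sed -n 2,2p; done
python3 -m creep '[{"grip":1,"delta_pos":[0,0,0.25],"rotation":[0,0,0]},{"grip":1,"delta_pos":[0,0,0.5],"rotation":[0,0,0]},{"grip":1,"delta_pos":[0,0,0.5],"rotation":[0,0,0]}]' | sed -n 2,6p
python3 -m creep '[{"grip":1,"delta_pos":[0,0,0.06],"rotation":[0,0,0]},{"grip":1,"delta_pos":[0,0,0.1],"rotation":[0,0,0]},{"grip":1,"delta_pos":[0,0,0.12],"rotation":[0,0,0]},{"grip":1,"delta_pos":[0,0,0.12],"rotation":[0,0,0]}]' | sed -n 2,4p
python3 -m creep '[{"grip":1,"delta_pos":[0,0,0.01],"rotation":[0,0,0]},{"grip":1,"delta_pos":[0,0,0.02],"rotation":[0,0,0]},{"grip":1,"delta_pos":[0,0,0.02],"rotation":[0,0,0]}]' | sed -n 2,4p
```

```text
tool_pos: [0.5786, 0.2047, 0.1525]
tool_pos: [0.5651, 0.1043, 0.1528]
tool_pos: [0.5516, 0.0032, 0.153]
tool_pos: [0.5499, 0.0047, 0.1001]
orientation: [179.8, -0.2, -124.7]
force: [-0.3, -0.6, -1.2]
opening: 0.0352
gripper_force: 30.0
tool_pos: [0.5516, 0.0039, 0.0915]
orientation: [-180.0, 0.0, -124.7]
force: [0.3, -0.1, 0.1]
tool_pos: [0.5517, 0.0037, 0.0898]
orientation: [-180.0, 0.0, -124.7]
force: [-2.2, 0.2, 3.8]
```

```bash
python3 -m creep '[{"grip":0.32,"delta_pos":[0,0,0],"rotation":[0,0,0]},{"grip":0.32,"delta_pos":[0,0,0],"rotation":[0,0,0]},{"grip":0.32,"delta_pos":[0,0,0],"rotation":[0,0,0]}]' | sed -n 4,5p
python3 -m creep '[{"grip":0.32,"delta_pos":[0,0,-0.3],"rotation":[0,0,0]},{"grip":0.32,"delta_pos":[0,0,-0.7],"rotation":[0,0,0]},{"grip":0.32,"delta_pos":[0,0,-1],"rotation":[0,0,0]},{"grip":0.32,"delta_pos":[0,0,-1],"rotation":[0,0,0]}]' | sed -n 2,5p
python3 - <<'E'
from h import *
t=ctrl.snapshot("top"); print(caps(t))
to((.5935,.388,.19))
E
```

```text
force: [0.4, 0.3, 0.6]
opening: 0.0539
tool_pos: [0.5538, 0.0042, 0.1938]
orientation: [-179.7, 0.3, -124.7]
force: [1.2, 1.2, -1.0]
opening: 0.0597
[(np.int32(72), array([0.5931, 0.3879])), (np.int32(63), array([ 0.5415, -0.065 ])), (np.int32(77), array([ 0.4474, -0.0041]))]
delta [-3.389  1.851  0.021] rot [0. 0. 0.] at [0.5525 0.0041 0.1914] [-179.8424    0.2081 -124.7388]
```

```bash
for i in 1 2 3 4; do python3 -m creep '[{"grip":0.32,"delta_pos":[-0.43,0.235,0],"rotation":[0,0,0]},{"grip":0.32,"delta_pos":[-0.85,0.464,0],"rotation":[0,0,0]},{"grip":0.32,"delta_pos":[-0.85,0.464,0],"rotation":[0,0,0]}]' | sed -n 2,2p; done
python3 -m creep '[{"grip":0.32,"delta_pos":[0,0,0.4],"rotation":[0,0,0]},{"grip":0.32,"delta_pos":[0,0,0.7],"rotation":[0,0,0]},{"grip":0.32,"delta_pos":[0,0,0.7],"rotation":[0,0,0]},{"grip":0.32,"delta_pos":[0,0,0.7],"rotation":[0,0,0]}]' | sed -n 2,5p
python3 -c "
from h import *
to((.5935,.388,.063))"
```

```text
tool_pos: [0.562, 0.1039, 0.1879]
tool_pos: [0.5722, 0.2004, 0.1875]
tool_pos: [0.5823, 0.2967, 0.1871]
tool_pos: [0.5923, 0.3929, 0.1866]
tool_pos: [0.5926, 0.388, 0.1186]
orientation: [-180.0, -0.1, -124.7]
force: [1.0, 1.2, 1.0]
opening: 0.0595
delta [-0.006 -0.008  0.556] rot [0. 0. 0.] at [0.5926 0.388  0.1186] [-179.989    -0.1295 -124.7412]
```

```bash
python3 -m creep '[{"grip":0.32,"delta_pos":[0,0,0.3],"rotation":[0,0,0]},{"grip":0.32,"delta_pos":[0,0,0.56],"rotation":[0,0,0]},{"grip":0.32,"delta_pos":[0,0,0.56],"rotation":[0,0,0]}]' | sed -n 2,5p
python3 -m creep '[{"grip":1,"delta_pos":[0,0,0],"rotation":[0,0,0]},{"grip":1,"delta_pos":[0,0,0],"rotation":[0,0,0]},{"grip":1,"delta_pos":[0,0,0],"rotation":[0,0,0]},{"grip":1,"delta_pos":[0,0,0],"rotation":[0,0,0]}]' | sed -n 2,6p
python3 -m creep '[{"grip":1,"delta_pos":[0,0,-0.4],"rotation":[0,0,0]},{"grip":1,"delta_pos":[0,0,-0.9],"rotation":[0,0,0]},{"grip":1,"delta_pos":[0,0,-1],"rotation":[0,0,0]},{"grip":1,"delta_pos":[0,0,-1],"rotation":[0,0,0]}]' | sed -n 2,6p
python3 -m creep '[{"grip":1,"delta_pos":[0,0,-0.2],"rotation":[0,0,0]},{"grip":1,"delta_pos":[0,0,-0.3],"rotation":[0,0,0]},{"grip":1,"delta_pos":[0,0,-0.3],"rotation":[0,0,0]}]' | sed -n 2,6p
python3 -c "
from h import *
to((.4655,-.064,.193))"
```

```text
tool_pos: [0.5918, 0.3877, 0.0616]
orientation: [180.0, -0.2, -124.8]
force: [-0.5, -0.6, -0.3]
opening: 0.0596
tool_pos: [0.5932, 0.3895, 0.0649]
orientation: [-180.0, 0.1, -124.7]
force: [-0.8, 0.0, 5.0]
opening: 0.0357
gripper_force: 30.0
tool_pos: [0.5938, 0.39, 0.1672]
orientation: [-179.9, 0.4, -124.7]
force: [-0.6, -0.6, -0.3]
opening: 0.0357
gripper_force: 30.0
tool_pos: [0.5931, 0.3893, 0.1943]
orientation: [-180.0, 0.1, -124.7]
force: [0.3, 0.4, 0.2]
opening: 0.0357
gripper_force: 30.0
delta [ 4.452 -1.534  0.005] rot [0. 0. 0.] at [0.5931 0.3893 0.1943] [-179.9682    0.123  -124.7361]
```

```bash
for i in 1 2 3 4 5; do python3 -m creep '[{"grip":1,"delta_pos":[0.4,-0.14,0],"rotation":[0,0,0]},{"grip":1,"delta_pos":[0.8,-0.276,0],"rotation":[0,0,0]},{"grip":1,"delta_pos":[0.89,-0.307,0],"rotation":[0,0,0]},{"grip":1,"delta_pos":[0.89,-0.307,0],"rotation":[0,0,0]}]' | sed -n 2,2p; done
python3 -m creep '[{"grip":1,"delta_pos":[0,0,0.25],"rotation":[0,0,0]},{"grip":1,"delta_pos":[0,0,0.5],"rotation":[0,0,0]},{"grip":1,"delta_pos":[0,0,0.75],"rotation":[0,0,0]},{"grip":1,"delta_pos":[0,0,0.9],"rotation":[0,0,0]},{"grip":1,"delta_pos":[0,0,0.9],"rotation":[0,0,0]}]' | sed -n 2,6p
python3 -c "
from h import *
to((.4655,-.064,.09))"
```

```text
tool_pos: [0.5665, 0.2965, 0.1927]
tool_pos: [0.5415, 0.207, 0.193]
tool_pos: [0.5165, 0.1169, 0.1932]
tool_pos: [0.4914, 0.0265, 0.1933]
tool_pos: [0.4661, -0.0641, 0.1932]
tool_pos: [0.465, -0.063, 0.1012]
orientation: [179.9, -0.2, -124.7]
force: [-0.8, 0.1, 0.7]
opening: 0.0352
gripper_force: 30.0
delta [ 0.005 -0.01   0.112] rot [0. 0. 0.] at [ 0.465  -0.063   0.1012] [ 179.8554   -0.1532 -124.6757]
```

```bash
python3 -m creep '[{"grip":1,"delta_pos":[0,0,0.06],"rotation":[0,0,0]},{"grip":1,"delta_pos":[0,0,0.1],"rotation":[0,0,0]},{"grip":1,"delta_pos":[0,0,0.12],"rotation":[0,0,0]},{"grip":1,"delta_pos":[0,0,0.12],"rotation":[0,0,0]}]' | sed -n 2,4p
python3 -m creep '[{"grip":1,"delta_pos":[0,0,0.01],"rotation":[0,0,0]},{"grip":1,"delta_pos":[0,0,0.02],"rotation":[0,0,0]},{"grip":1,"delta_pos":[0,0,0.02],"rotation":[0,0,0]}]' | sed -n 2,4p
python3 -m creep '[{"grip":0.35,"delta_pos":[0,0,0],"rotation":[0,0,0]},{"grip":0.35,"delta_pos":[0,0,0],"rotation":[0,0,0]},{"grip":0.35,"delta_pos":[0,0,0],"rotation":[0,0,0]}]' | sed -n 4,5p
python3 -m creep '[{"grip":0.35,"delta_pos":[0,0,-0.3],"rotation":[0,0,0]},{"grip":0.35,"delta_pos":[0,0,-0.7],"rotation":[0,0,0]},{"grip":0.35,"delta_pos":[0,0,-1],"rotation":[0,0,0]},{"grip":0.35,"delta_pos":[0,0,-1],"rotation":[0,0,0]}]' | sed -n 2,5p
for i in 1 2 3; do python3 -m creep '[{"grip":0.35,"delta_pos":[0.4,0.1,-0.2],"rotation":[0,0,0]},{"grip":0.35,"delta_pos":[0.7,-0.4,-0.2],"rotation":[0,0,0]}]' | sed -n 2,2p; done
python3 - <<'E'
from h import *
t=ctrl.snapshot("top"); s=ctrl.snapshot("scene"); print(caps(t))
cv2.imwrite("pics/f7.png",np.vstack([cv2.resize(s["color"][170:290,190:430],(600,300)),cv2.resize(t["color"][150:250,220:420],(600,300))])[...,::-1])
for q,b in((t,(310,410,160,250)),(s,(230,320,180,260))):
    H=hsv(q);m=np.zeros(H.shape[:2],bool);m[b[2]:b[3],b[0]:b[1]]=1
    print([(a,cast(q,c,.096)[0,:2].round(4)) for c,a,_ in blobs((H[...,0]>4)&(H[...,0]<18)&(H[...,1]>160)&(H[...,2]>110)&m,8)])
E
```

```text
tool_pos: [0.4653, -0.0642, 0.0914]
orientation: [-180.0, 0.0, -124.7]
force: [0.7, -0.2, -0.7]
tool_pos: [0.4656, -0.0644, 0.0898]
orientation: [-179.9, 0.0, -124.7]
force: [0.2, -0.6, 3.7]
force: [-0.0, -0.1, 0.3]
opening: 0.0533
tool_pos: [0.4675, -0.064, 0.1933]
orientation: [-179.7, 0.3, -124.7]
force: [0.2, 0.4, -0.6]
opening: 0.057
tool_pos: [0.452, -0.1362, 0.213]
tool_pos: [0.4415, -0.2101, 0.2319]
tool_pos: [0.431, -0.2831, 0.2514]
[(np.int32(79), array([0.5604, 0.001 ])), (np.int32(80), array([ 0.5418, -0.0656])), (np.int32(81), array([ 0.4716, -0.0696])), (np.int32(78), array([ 0.4472, -0.0042]))]
[(np.int32(80), array([0.5538, 0.003 ])), (np.int32(82), array([ 0.5359, -0.0625])), (np.int32(81), array([ 0.4667, -0.0664])), (np.int32(79), array([ 0.4427, -0.0019]))]
[(np.int32(73), array([0.4484, 0.0011])), (np.int32(86), array([ 0.4729, -0.0635])), (np.int32(17), array([ 0.4874, -0.1233])), (np.int32(94), array([ 0.5397, -0.0594])), (np.int32(91), array([0.5587, 0.006 ]))]
```

View pics/f7.png

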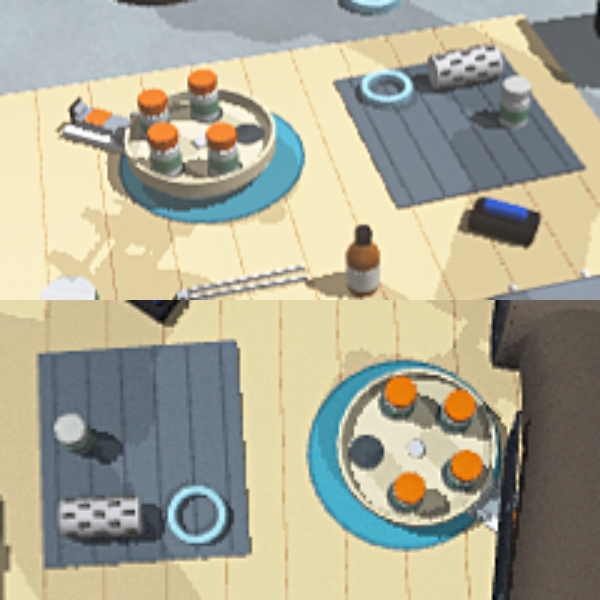

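The picture (14th) shows all four orange vials upright, each on its own dark pad and within about 2 mm in the top view. The fifth pad, at (250,132), is empty. The hide, ring and white jar are on the mat. One numeric check remains: whether the lever is still down.

Run:
```python
from h import *
s=ctrl.snapshot("scene"); H=hsv(s);m=np.zeros(H.shape[:2],bool);m[200:235,205:250]=1
print([(b[0],b[1]) for b in blobs((H[...,0]>4)&(H[...,0]<16)&(H[...,1]>150)&(H[...,2]>100)&m,5)])
c=np.array([.4975,-.0135]);u=np.array([np.cos(np.radians(-124.5)),np.sin(np.radians(-124.5))])
for n,r,z in(("down",.1455,.040),("up",.140,.059)): print(n,proj(s,[[*(c+r*u),z]]))
print(ctrl.get_obs()["clock"],ctrl.get_obs()["force"])
```

```text
[(array([247.4167, 209.9722]), np.int32(36)), (array([228.7857, 216.3095]), np.int32(42))]
down [[228.3825 216.4991]]
up [[229.092  212.1342]]
48.2 [-1.0382 -0.2213 -0.4847]
```

The lever pad is at (228.8,216.3), which matches the "down" prediction, so the lever is locked. I'm handing in.

```bash
python3 -c "
from plant import ctrl
print(ctrl.close_job())"
```

```text
the job is handed in; nothing more can be done
None
```

I handed the job in at about 48 s on the robot clock. The hide and ring are on the mat, the tray is locked about 12 mm off the disc's centre (limit 22 mm), and all four orange-capped vials stand upright on separate pads; the judge's verdict was not shown.

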